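# Stack the keyed modules of a signal tower and lock it

### The arm

A 6-joint arm with a two-finger parallel gripper is mounted at the origin on a cart in front of the work surface, level with it; the furniture and walls round the work are solid. World frame = base frame: x ahead of the robot, y to its left, z up, the work surface at z = 0. Lengths are in m, angles in rad, forces in N, time in s.
With the tool pointing down it reaches from about 0.35 to 0.775 m from the base axis. Payload 5.5 kg.
Tool frame: the origin (TCP) lies on the centre line of the jaws, within the pads' length; the fingertips stand 17 mm ahead of it and the grasp point (between the pads) lies 2 mm behind it; z points along the fingers, y is the line along which they close (so a half turn about z gives the same grasp; the last joint's range is limited). The gripper opens to 85 mm and grips with 20 to 120 N. Pads are 22 mm wide; open, the fingers measure 114 mm over their backs; the gripper's body (76 mm by 85 mm) begins 54 mm behind the grasp point. The pads swing forward as they close: fully open they stand 13 mm farther back than shut.
Start: joints at [-1.402, 0.313, 0.046, 1.304, 0, 1.431], TCP at [0.175, -0.548, 0.209] pointing down, gripper open.
Joint ranges: [-2.76, 2.76], [-0.86, 1.69], [-1.03, 1.26], [-2.2, 2.34], [-1.47, 1.5], [-3.14, 3.14]. Speed limits (rad/s): [2.57, 2.57, 3.14, 3.14, 3.14, 3.14].

### API

Orientations are given as [roll, pitch, yaw] about the fixed x, y, z axes, in that order (R = Rz(yaw) Ry(pitch) Rx(roll)).
In Python, from bench import manip gives the robot as it stands.
- The arm moves only by the shell command python3 jog.py 'ROWS' [OPENING] [FORCE]. ROWS is a JSON list of rows, 1 to 12 of them, each an object with the fields dx, dy, dz (the shift in m), rz (a turn about the tool's z in rad); a field left out counts as zero; each row shifts and turns the commanded pose from where the row before left it, along the tool's axes as they then stand; what a row does not reach is not made up. A row lasts 1/8 s, in which the tool goes at most 0.0625 m and 0.188 rad, less where a joint would pass 70% of its speed; a pose out of reach is approached as far as the arm can. OPENING is the finger opening in m, set as the command begins (- or left out keeps the last). The fingers move at their own pace and stop on an object; FORCE is the grip in N (left out, the last holds). Time passes only in rows, so rows that do not move let the fingers close. It prints the time, the measured TCP pose, the force, the opening and the grip force at its end. Input that does not fit is refused with a message, and nothing moves.
- manip.observe(): the state, without advancing time (a new reading comes with each control period).
- manip.read_camera(name): name is "scene" or "top" or "wrist"; returns the picture (420x560x3 uint8, blue, green, red); there is no depth.
- manip.camera_params(name): a dict with "fx", "fy", "cx", "cy" (pixels), "cam_to_world" (4x4, takes a point from camera to world coordinates); the wrist camera has in their place "T_tool_cam" (4x4, takes a point from camera to tool coordinates, whose origin is the TCP and whose axes are the flange's). Camera axes: x right, y down, z forward; pixel columns grow to the right and rows downward; lengths in m; the calibration is good to about 2 mm. The wrist camera is an equidistant fisheye: a pixel r from the principal point sees the ray r / f radians off the axis. A picture is of the moment at which its call begins: read the wrist's pose just before it. camera_params takes no time and is no camera call.
- manip.hand_in(): hands the job in; it is judged then, once.
The state is a dict: "clock": time; "joint_positions": joint angles; "joint_velocities": joint speeds; "effort": joint torques, N m; "eef_pos": TCP position; "ee_rot": TCP orientation; "ft_force": force on the tool from outside, world axes, zero at the start; "ft_torque": the same for the moment, N m; "gripper_width": finger opening in m; "finger_force": force on a finger pad.
Only numpy, scipy, OpenCV 4.12 (cv2) and the standard library are available. Lean on these libraries where they do the work, as an engineer would, in place of code of your own. Each camera call takes 0.05 s, during which the arm holds its last target. There are 200 camera calls.

### The job

Finish the signal tower: first set the amber module on the tower's coupling collar with its notch down over the collar's key lug so that it sits fully home, then set the red module on top of the amber one, keyed and fully home in the same way. Give the stack its locking turn, clockwise seen from above and up to the stop, so that the stripes of both modules end up over the white mark on the green element; do not force anything and leave the other things on the bench where they are.

Things in the scene. Friction and masses are not known exactly. Their poses are not given: they have to be found in the camera images.
- tower: Foot of the signal tower, fixed to the bench: dark steel plate 105 x 105 x 6 mm, black base (cable gland at +x), green lens 54 mm across and, at 76 to 82 mm height, a grey knurled collar 54 mm across that turns about the tower axis, stiffly (0.25 N m; stays where left). Origin at the centre of the plate's underside, z up; -x faces the robot at yaw 0.
- tower_seat (a point): On the tower axis at the height of the collar's flange (82 mm up), where amber's foot must rest. On the flange: a spigot 40 mm across, 14 mm high (top 4 mm chamfered to 33 mm) and beside it one white key lug 6 mm wide, 6.5 mm high, out to 26 mm from the axis; both turn with the collar. The lug starts -0.35 to +0.45 rad from the tower's -x (+ anticlockwise from above): not reported; see or feel it.
- lock_mark (a point): Point at flange height, 27 mm from the axis, straight above the upright white stripe on the green lens: where the key lug stands when the collar is at its clockwise stop, the tower's -x direction turned by -0.8 rad (clockwise from above). The other stop is at +0.6 rad.
- amber: Amber lamp module standing in the tray: round, 54 mm across, 52 mm high plus a 14 mm spigot, 0.1 to 0.17 kg; ribbed lens, black foot and top flange. Origin at the centre of the foot's underside, z up. The foot is hollow (43 mm inside, 15 mm deep) with one notch through its wall at the module's -x side. A foot resting on a lug instead of over it stands 6.5 mm too high.
- amber_notch (a point): Amber module: lower edge of the foot, middle of the notch, 27 mm from the axis. The notch is 8.5 mm wide and 8.5 mm high, under a white stripe that runs up the side.
- amber_seat (a point): Amber module: on its axis at its upper flange (52 mm above its origin), where red's foot must rest. The flange carries the same spigot and key lug as the collar (spigot 40 mm across, 14 mm high, chamfered; lug 6 mm wide, 6.5 mm high), the lug fixed at the module's -x side, above its notch.
- red: Red lamp module, top of the tower, standing in the tray: as the amber one (54 mm across, same hollow foot with one notch at its -x side under a white stripe that runs up the side) but with a closed black cap, 63 mm high in all; the 54 mm cylinder ends 52 mm above the origin. Origin at the centre of the foot's underside, z up. 0.1 to 0.17 kg.
- red_notch (a point): Red module: lower edge of the foot, middle of the notch, 27 mm from the axis; same notch as amber's.
- kit_tray: Shallow black antistatic tray 164 x 250 mm with a rim 17 mm high and a floor 2 mm thick, fixed; both modules stand in it, about 120 mm apart along its y axis. Origin at the centre of its underside.
- blue_pot: Bystander: small white pot with a blue lid, 36 mm across, 39 mm high. Origin under its centre.
- tape_roll: Bystander: roll of black tape lying flat, 64 mm across, 19 mm high. Origin under its centre.
- marker: Bystander: black and white marker pen lying on the bench, 135 mm long along its y axis, 16 mm thick. Origin under its centre.

How it is judged:
By the outcome, as a careful person would: the job done as asked, in the order asked, and still so for the second after the job is handed in, with the robot touching nothing.
It also fails if it takes over 67 s, if anything falls off the work surface, if the arm or the gripper's body presses on something with over 40 N, if the wrist force passes 120 N, or if a joint passes its speed limit or range.

## Working session

There is one attempt and no reset: what is moved stays moved. The work goes in short steps, Python scripts to look and compute and a shell command to move; the robot and the scene stay as the last step left them, time stands still between calls to the robot, and variables do not carry over. Pictures are saved under pics/ and viewed, at most 10 in all, crops included, and the job is handed in when it is done.

```bash
ls; mkdir -p pics
cat > h.py <<'E'
import numpy as np, cv2
from bench import manip
from scipy.spatial.transform import Rotation as R
def proj_ray(name,uv,obs=None):
    p=manip.camera_params(name); u,v=uv
    x=(u-p["cx"])/p["fx"]; y=(v-p["cy"])/p["fy"]
    if name=="wrist":
        th=np.hypot(x,y); s=np.sin(th)/th if th>1e-9 else 1
        d=np.array([x*s,y*s,np.cos(th)])
        T=np.eye(4); T[:3,3]=obs["eef_pos"]; T[:3,:3]=rot(obs)
        M=T@np.array(p["T_tool_cam"])
    else:
        d=np.array([x,y,1.]); M=np.array(p["cam_to_world"])
    d=M[:3,:3]@d
    return M[:3,3],d/np.linalg.norm(d)
def rot(o):
    e=np.array(o["ee_rot"])
    return e if e.shape==(3,3) else (R.from_euler("xyz",e).as_matrix() if e.size==3 else R.from_quat(e).as_matrix())
def on_plane(name,uv,z,obs=None):
    o,d=proj_ray(name,uv,obs); return o+d*(z-o[2])/d[2]
def cross(r1,r2):
    (o1,d1),(o2,d2)=r1,r2
    A=np.stack([d1,-d2],1); t=np.linalg.lstsq(A,o2-o1,rcond=None)[0]
    a=o1+d1*t[0]; b=o2+d2*t[1]; return (a+b)/2,np.linalg.norm(a-b)
def pix(name,P,obs=None):
    p=manip.camera_params(name)
    if name=="wrist":
        T=np.eye(4); T[:3,3]=obs["eef_pos"]; T[:3,:3]=rot(obs); M=T@np.array(p["T_tool_cam"])
    else: M=np.array(p["cam_to_world"])
    c=M[:3,:3].T@(np.array(P)-M[:3,3])
    if name=="wrist":
        r=np.hypot(c[0],c[1]); th=np.arctan2(r,c[2]); k=th/r; return np.array([p["cx"]+p["fx"]*c[0]*k,p["cy"]+p["fy"]*c[1]*k])
    return np.array([p["cx"]+p["fx"]*c[0]/c[2],p["cy"]+p["fy"]*c[1]/c[2]])
E
python3 - <<'E'
from h import *
o=manip.observe(); print(o)
for n in("scene","top","wrist"):
    cv2.imwrite(f"pics/{n}0.png",manip.read_camera(n)); print(n,manip.camera_params(n))
E
```

```text
bench.py
jog.py
pics
{'clock': 0.0, 'joint_positions': array([-1.40158370e+00,  3.13988664e-01,  4.49812215e-02,  1.30359709e+00,
       -2.29024662e-05,  1.43116813e+00]), 'joint_velocities': array([ 1.00863704e-03, -8.38518280e-04,  8.11648841e-04, -5.81765866e-04,
        5.74317717e-05,  4.89881164e-04]), 'effort': array([-1.43619955e-04, -4.80633116e+01,  2.98530400e+01,  1.95192610e-02,
       -1.99249271e-04,  1.64142602e-05]), 'eef_pos': array([ 0.17464852, -0.54725711,  0.2077165 ]), 'ee_rot': array([-3.13979885e+00, -2.28977900e-04,  3.08840642e-01]), 'ft_force': array([-0.32026664, -0.03740727, -0.69479164]), 'ft_torque': array([-0.01588428,  0.01608755, -0.00311518]), 'finger_force': 0.0, 'gripper_width': 0.0852583188017103}
scene {'fx': 382.6256022570952, 'fy': 382.6256022570952, 'cx': 282.7695886140104, 'cy': 213.58771273169813, 'cam_to_world': array([[-0.89353748, -0.28212911,  0.34927632,  0.21173256],
       [-0.4488658 ,  0.54312045, -0.70960529,  0.68510476],
       [ 0.0105012 , -0.79083712, -0.61193658,  0.65288075],
       [ 0.        ,  0.        ,  0.        ,  1.        ]])}
top {'fx': 459.1768920134413, 'fy': 459.1768920134413, 'cx': 284.6138056483724, 'cy': 209.75664295682958, 'cam_to_world': array([[ 0.01976507, -0.9922669 ,  0.12253872,  0.39710133],
       [-0.99960804, -0.0220427 , -0.01725917,  0.03144231],
       [ 0.01982679, -0.12214956, -0.99231365,  1.21315331],
       [ 0.        ,  0.        ,  0.        ,  1.        ]])}
wrist {'fx': 325.19226210127806, 'fy': 325.19226210127806, 'cx': 282.9180220648981, 'cy': 208.5556469378109, 'T_tool_cam': array([[ 2.77227129e-04, -9.63166762e-01, -2.68904653e-01,
         6.78947571e-02],
       [ 9.99999920e-01,  3.44519609e-04, -2.03056097e-04,
        -6.92394077e-04],
       [ 2.88219809e-04, -2.68904576e-01,  9.63166780e-01,
        -1.65615932e-01],
       [ 0.00000000e+00,  0.00000000e+00,  0.00000000e+00,
         1.00000000e+00]])}
```

View pics/top0.png

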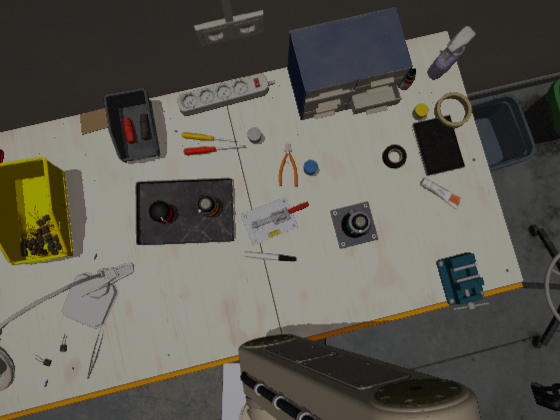

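View pics/scene0.png

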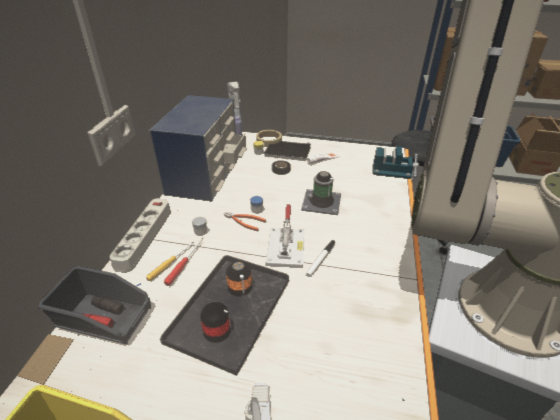

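The top view shows the tray near (185,211), amber at (208,205), red at (161,211) and the tower at (355,225). The scene view shows amber at (238,277), red at (215,320) and the tower at (323,188). I'll zoom in for detail and cast rough positions.

Run:
```python
from h import *
t=cv2.imread("pics/top0.png"); s=cv2.imread("pics/scene0.png")
def c(im,x,y,w=30):
    a=im[y-w:y+w,x-w:x+w]; a=cv2.resize(a,(260,260),interpolation=cv2.INTER_CUBIC)
    return np.clip(a.astype(float)*1.5+10,0,255).astype(np.uint8)
m=np.vstack([np.hstack([c(t,208,205),c(t,161,211),c(t,355,225)]),np.hstack([c(s,238,277),c(s,215,320),c(s,323,188)])])
cv2.imwrite("pics/m1.png",m)
for n,a,b in(("amber",(208,205),(238,268)),("red",(161,211),(215,310)),("tower",(358,222),(323,176))):
    print(n,on_plane("top",a,.07).round(3),on_plane("scene",b,.07).round(3),*cross(proj_ray("top",a),proj_ray("scene",b)))
```

```text
amber [0.546 0.204 0.07 ] [0.544 0.219 0.07 ] [0.55010631 0.20687814 0.05523032] 0.004758903053066621
red [0.528 0.32  0.07 ] [0.525 0.331 0.07 ] [0.53056432 0.32349896 0.05726444] 0.0017971980304500323
tower [ 0.511 -0.173  0.07 ] [ 0.521 -0.201  0.07 ] [ 0.50977036 -0.16930914  0.09068218] 0.0008835491582691841
```

View pics/m1.png

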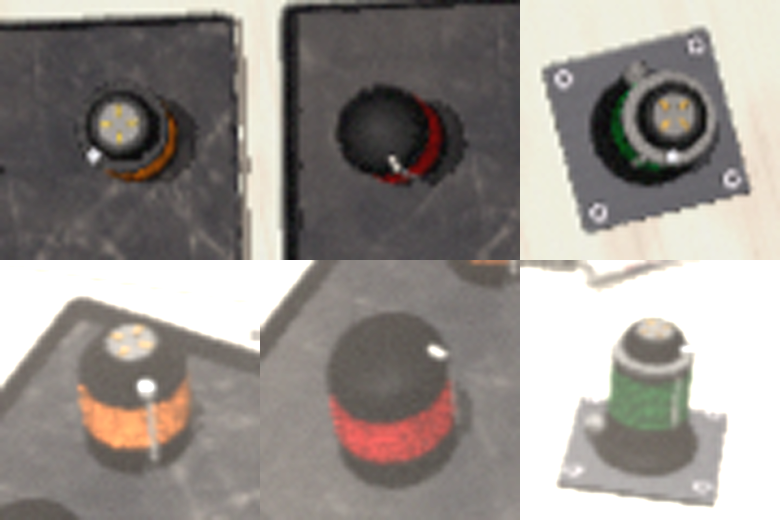

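The montage shows amber's lug and stripe on its −x+y side, red's stripe near −x, and the tower lug near −x. The plate is yawed about 0.25. Next is a wrist look at the tower.

```bash
cat > go.py <<'E'
import sys
from h import *
t=[float(a) for a in sys.argv[1:5]]; o=manip.observe(); M=rot(o)
d=M.T@(np.array(t[:3])-o["eef_pos"]); yaw=np.arctan2(M[1,0],M[0,0])
print("tool d",d.round(4),"turn",round(-(((t[3]-yaw)+np.pi)%(2*np.pi)-np.pi),3),"| now",o["eef_pos"].round(4),round(yaw,3),o["joint_positions"].round(2))
E
python3 go.py .51 -.17 .16 .8
```

```text
tool d [ 0.4341 -0.2576  0.0484] turn -0.491 | now [ 0.1747 -0.5474  0.2079] 0.309 [-1.4   0.31  0.05  1.3   0.    1.43]
```

```bash
python3 jog.py '[{"dx":0.048, "dy":-0.0286}, {"dx":0.048, "dy":-0.0286}, {"dx":0.048, "dy":-0.0286}, {"dx":0.048, "dy":-0.0286}, {"dx":0.048, "dy":-0.0286}, {"dx":0.048, "dy":-0.0286}, {"dx":0.048, "dy":-0.0286, "dz":0.016}, {"dx":0.048, "dy":-0.0286, "dz":0.016}, {"dx":0.048, "dy":-0.0286, "dz":0.016}, {"rz":-0.164}, {"rz":-0.164}, {"rz":-0.164}]'; python3 jog.py '[{}, {}, {}]'
python3 - <<'E'
from h import *
o=manip.observe(); cv2.imwrite("pics/w1.png",manip.read_camera("wrist")); np.save("w1.npy",np.r_[o["eef_pos"],o["ee_rot"]]); print(o["eef_pos"],o["ee_rot"])
E
```

```text
clock: 1.65
eef_pos: [0.508, -0.1708, 0.1601]
ee_rot: [-3.141, 0.0, 0.807]
ft_force: [0.4, 0.4, 1.2]
gripper_width: 0.0853
finger_force: 0.0
clock: 2.02
eef_pos: [0.508, -0.1714, 0.1606]
ee_rot: [3.142, 0.0, 0.799]
ft_force: [-0.2, -0.4, -0.0]
gripper_width: 0.0855
finger_force: 0.0
[ 0.5080081  -0.17142563  0.16056457] [3.14159254e+00 7.49301957e-05 7.99096239e-01]
```

View pics/w1.png

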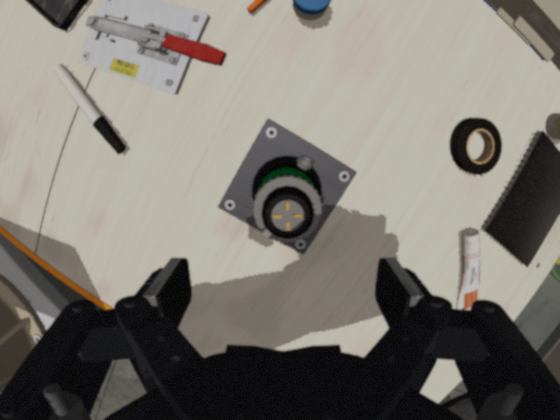

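The wrist view shows the collar centred near (288,208), with the plate and gland behind it. I'll crop the collar and fit its ring.

Run:
```python
from h import *
v=np.load("w1.npy"); o={"eef_pos":v[:3],"ee_rot":v[3:]}
print("pix of TCP-axis at .082/.096",pix("wrist",[v[0],v[1],.082],o),pix("wrist",[v[0],v[1],.096],o))
im=cv2.imread("pics/w1.png")
a=im[165:250,235:340]; a=cv2.resize(a,None,fx=7,fy=7,interpolation=cv2.INTER_CUBIC); a=np.clip(a*1.6,0,255).astype(np.uint8)
cv2.imwrite("pics/w1c.png",a[:600])
```

```text
pix of TCP-axis at .082/.096 [283.88058038 208.68151411] [283.93294495 213.78758574]
```

View pics/w1c.png

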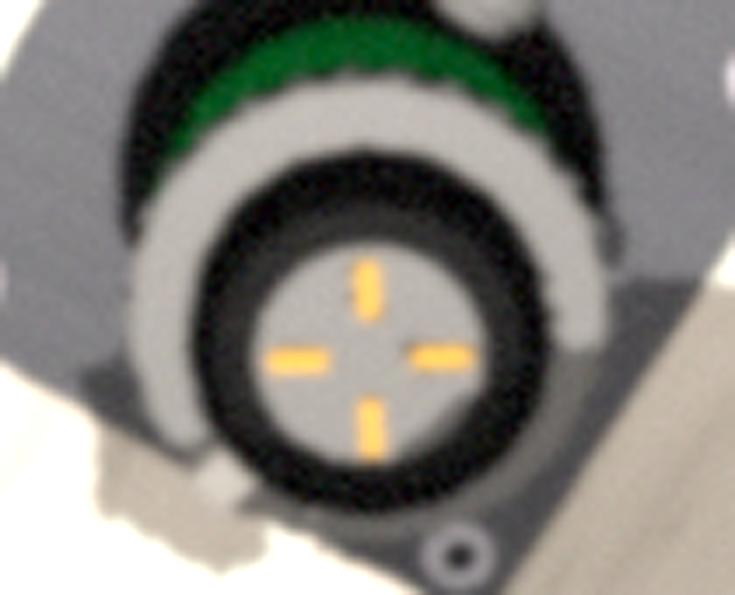

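Run:
```python
from h import *
v=np.load("w1.npy"); o={"eef_pos":v[:3],"ee_rot":v[3:]}
f=lambda uv,z: on_plane("wrist",uv,z,o)
axc=f((287.6,210.0),.082); sp=f((287.9,215.4),.096); print("collar",axc,"spigot",sp)
im=cv2.imread("pics/w1.png"); a=im[165:250,235:340]
# ring diameter check, and spigot disc by grey mask
print("ring dia",np.linalg.norm(f((235+128/7,210),.082)-f((235+608/7,210),.082)))
t=cv2.imread("pics/top0.png")
tp=(355-30+ (676-520)/4.333, 225-30+117/4.333); sc=(323-30+(655-520)/4.333,188-30+(328-260)/4.333)
print("spigot pts",tp,sc); 
for n,r in(("top",proj_ray("top",tp)),("scene",proj_ray("scene",sc))): print(n,*cross(proj_ray("wrist",(287.9,215.4),o),r))
print(*cross(proj_ray("top",tp),proj_ray("scene",sc)))
for uv in((222,478),(215,470),(230,486)):
    L=f((235+uv[0]/7,165+uv[1]/7),.0885); 
    for c in(axc,sp): d=L-c; print("lug",L.round(4),np.hypot(*d[:2]).round(4),"phi",round(np.arctan2(-d[1],-d[0]),3))
h=[f(p,.006) for p in((271,131),(344,176),(301,243),(230,205))]
print("plate c",np.mean(h,0)); e=[h[1]-h[0],h[2]-h[3],h[0]-h[3],h[1]-h[2]]; print([ (np.linalg.norm(x).round(4),np.degrees(np.arctan2(x[1],x[0])).round(1)) for x in e])
```

```text
collar [ 0.50934525 -0.1742165   0.082     ] spigot [ 0.50924463 -0.17436307  0.096     ]
ring dia 0.05373395057176544
spigot pts (361.00276944380334, 222.00207708285254) (324.15624278790676, 173.69351488576044)
top [ 0.50901213 -0.17543582  0.09448079] 0.0014315747131735065
scene [ 0.50920798 -0.1744341   0.09554979] 0.0001185040900449934
[ 0.5094541  -0.17604422  0.09452704] 0.0007011803248547252
lug [ 0.4859 -0.1751  0.0885] 0.0235 phi 0.036
lug [ 0.4859 -0.1751  0.0885] 0.0234 phi 0.03
lug [ 0.486  -0.1738  0.0885] 0.0234 phi -0.016
lug [ 0.486  -0.1738  0.0885] 0.0233 phi -0.022
lug [ 0.4858 -0.1763  0.0885] 0.0236 phi 0.09
lug [ 0.4858 -0.1763  0.0885] 0.0235 phi 0.084
plate c [ 0.5090976  -0.17450642  0.006     ]
[(np.float64(0.0857), np.float64(-75.5)), (np.float64(0.0845), np.float64(-73.7)), (np.float64(0.0862), np.float64(16.0)), (np.float64(0.0836), np.float64(15.2))]
```

```bash
python3 go.py .55 .207 .135 .8
python3 - <<'E'
from h import *
im=cv2.imread("pics/w1.png"); g=cv2.cvtColor(im,cv2.COLOR_BGR2GRAY); print(g[226:241,258:276])
E
```

```text
tool d [ 0.3006 -0.2337  0.0256] turn -0.001 | now [ 0.508  -0.1714  0.1606] 0.799 [-0.48  0.26 -0.15  1.16 -0.    1.87]
[[ 91 104 111 112 109 101  80  53  30  16  17  17  18  22  26  35  48  71]
 [ 80  93 103 105 101  94  77  60  41  29  12  13  20  20  23  22  29  45]
 [ 68  77  86  90  88  80  73  71  64  45  24  14  12  18  14  17  19  27]
 [ 69  66  66  72  75  77  82  90  92  77  49  27  10   7  19  13  12  12]
 [ 91  79  68  68  73  83  96 110 116 106  80  50  23  15  11   9  17  14]
 [109 100  91  84  84  95 112 124 129 123 106  78  46  26  11  14  19  13]
 [117 114 108 101 102 114 126 130 133 131 122 105  79  53  28  17  17  16]
 [118 119 117 115 116 126 131 134 134 134 129 122 104  78  49  20  17  10]
 [120 118 120 119 122 126 131 133 133 132 131 126 109  85  58  39  29  18]
 [121 119 119 119 121 123 126 131 132 131 126 116  97  77  65  55  45  33]
 [123 119 119 120 119 121 126 125 129 125 115  98  79  71  66  63  58  53]
 [120 119 119 120 119 119 119 123 123 117 105  87  75  70  70  70  68  65]
 [121 119 119 119 119 118 120 121 120 118 108  97  90  88  87  84  77  73]
 [120 120 120 120 119 119 119 120 119 119 115 111 110 109 113 115 107  90]
 [122 120 119 120 121 119 119 120 120 119 118 118 120 121 128 143 143 126]]
```

```bash
python3 jog.py '[{"dx":0.043, "dy":-0.0334}, {"dx":0.043, "dy":-0.0334}, {"dx":0.043, "dy":-0.0334}, {"dx":0.043, "dy":-0.0334}, {"dx":0.043, "dy":-0.0334}, {"dx":0.043, "dy":-0.0334}, {"dx":0.043, "dy":-0.0334}, {"dz":0.026}, {}, {}]'
python3 - <<'E'
from h import *
o=manip.observe(); im=manip.read_camera("wrist"); cv2.imwrite("pics/w2.png",im); np.save("w2.npy",np.r_[o["eef_pos"],o["ee_rot"]]); print(o["eef_pos"],o["ee_rot"])
u,v=pix("wrist",[.55,.207,.06],o).astype(int); print(u,v)
a=im[v-60:v+60,max(u-70,0):u+70]; print(v-60,u-70)
a=np.clip(cv2.resize(a,None,fx=5,fy=5,interpolation=cv2.INTER_CUBIC)*1.6,0,255); cv2.imwrite("pics/w2c.png",a)
E
```

```text
clock: 3.32
eef_pos: [0.5499, 0.207, 0.1351]
ee_rot: [3.141, 0.0, 0.8]
ft_force: [-1.8, 0.3, 0.4]
gripper_width: 0.0854
finger_force: 0.0
[0.54986549 0.20700725 0.13507701] [3.14146045e+00 1.28318926e-04 7.99707238e-01]
284 209
149 214[ WARN:0@0.990] global loadsave.cpp:1063 imwrite_ Unsupported depth image for selected encoder is fallbacked to CV_8U.
```

View pics/w2c.png

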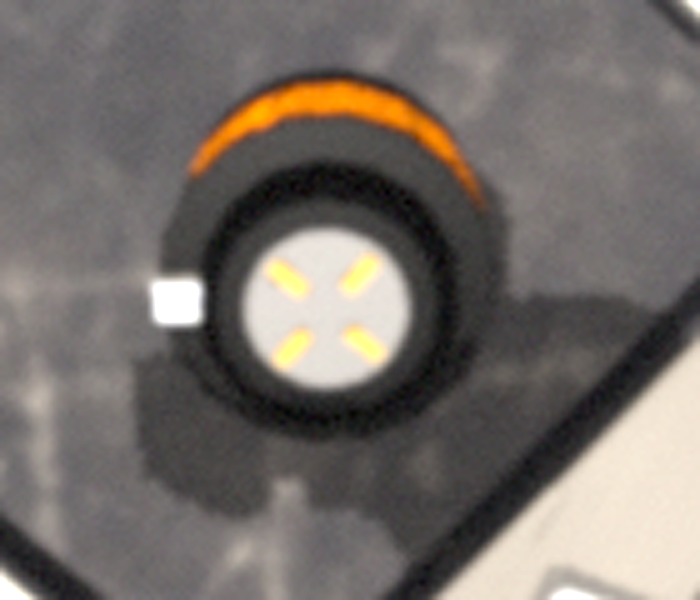

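```bash
python3 - <<'E'
from h import *
v=np.load("w2.npy"); o={"eef_pos":v[:3],"ee_rot":v[3:]}
uv=(279.4,210.4); w=proj_ray("wrist",uv,o)
print(*cross(w,proj_ray("top",(205,203.2)))); print(*cross(w,proj_ray("scene",(238,265.5))))
c=on_plane("wrist",uv,.068,o); L=on_plane("wrist",(249.4,209.4),.0605,o); d=L-c
print("amber",c,"lug r",np.hypot(*d[:2]),"phi",np.arctan2(-d[1],-d[0]))
M=rot(o); print("tool offset",M.T@(c-o["eef_pos"]))
v1=np.load("w1.npy"); M1=rot({"ee_rot":v1[3:]}); print("tower tool offset",M1.T@(np.array([.5093,-.1743,.082])-v1[:3]))
E
python3 go.py .552 .209 .042 .8
```

```text
[0.54985238 0.21122286 0.07196498] 0.0007348392724540195
[0.5489929  0.2109881  0.06785306] 0.0007909471680490974
amber [0.5487666  0.21069607 0.068     ] lug r 0.023234076864856606 phi -0.7129295089954975
tool offset [ 0.00188822 -0.00336775  0.06707633]
tower tool offset [-0.00115333  0.00293039  0.07856466]
tool d [ 0.0027 -0.0003  0.0935] turn -0.001 | now [0.5503 0.2069 0.1355] 0.799 [ 0.22  0.37 -0.06  1.14 -0.    2.57]
```

```bash
python3 jog.py '[{"dx":0.0017, "dy":-0.0037, "dz":0.02}, {"dz":0.04}, {"dz":0.034}, {}]'; python3 jog.py '[{}, {}, {}, {}]' 0.045 40
```

```text
clock: 3.88
eef_pos: [0.5466, 0.21, 0.039]
ee_rot: [-3.139, 0.004, 0.799]
ft_force: [0.3, 0.2, 0.1]
gripper_width: 0.0855
finger_force: 0.0
clock: 4.38
eef_pos: [0.5487, 0.2114, 0.0413]
ee_rot: [3.141, -0.001, 0.801]
ft_force: [0.2, 0.3, 0.2]
gripper_width: 0.0456
finger_force: 0.0
```

Run:
```python
from h import *
o=manip.observe(); print(o["gripper_width"],o["finger_force"],o["eef_pos"])
im=manip.read_camera("wrist"); cv2.imwrite("pics/w3.png",im)
t=manip.read_camera("top"); s=manip.read_camera("scene"); cv2.imwrite("pics/t3.png",t); cv2.imwrite("pics/s3.png",s)
a=cv2.resize(im[120:380,100:460],(540,390)); b=cv2.resize(s[220:350,170:300],(390,390))[:, :260]
cv2.imwrite("pics/m3.png",np.clip(np.hstack([a,b])*1.4,0,255).astype(np.uint8))
```

```text
0.04557403381170845 0.0 [0.54874836 0.21144647 0.04127753]
```

View pics/m3.png

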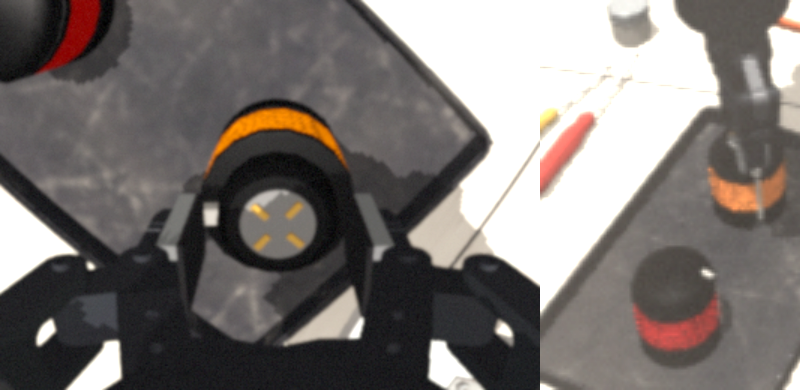

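The wrist view shows amber between the jaws, with its spigot at about (285,268). The pads' front corners are at about (230,250) and (335,250), yet grip force reads 0. I'll check the geometry by projection.

```bash
python3 - <<'E'
from h import *
o=manip.observe(); M=rot(o); T=lambda x,y,z: pix("wrist",o["eef_pos"]+M@np.array([x,y,z]),o).round(0)
for z in(17,0,-15,-25):
    print(z,[T(x/1e3,y/1e3,z/1e3) for x in(11,-11) for y in(-22.5,22.5,-27)])
w=proj_ray("wrist",(285,268),o); print("spigot centre on .068", on_plane("wrist",(285,268),.068,o), "tcp",o["eef_pos"])
print("flange edges .054",[on_plane("wrist",(u,250),.054,o).round(4) for u in(237,333)])
E
python3 jog.py '[{}, {}]'
```

```text
17 [array([246., 219.]), array([322., 219.]), array([239., 219.]), array([247., 253.]), array([321., 253.]), array([240., 253.])]
0 [array([243., 228.]), array([326., 228.]), array([235., 228.]), array([244., 265.]), array([324., 265.]), array([236., 265.])]
-15 [array([239., 238.]), array([330., 238.]), array([230., 238.]), array([241., 277.]), array([327., 277.]), array([233., 277.])]
-25 [array([237., 246.]), array([332., 246.]), array([227., 245.]), array([239., 286.]), array([330., 286.]), array([230., 286.])]
spigot centre on .068 [0.54890414 0.211603   0.068     ] tcp [0.54833501 0.2113516  0.04072939]
flange edges .054 [array([0.5336, 0.2309, 0.054 ]), array([0.5688, 0.1967, 0.054 ])]
clock: 4.78
eef_pos: [0.5483, 0.2113, 0.0405]
ee_rot: [3.142, 0.0, 0.801]
ft_force: [-0.6, -0.2, 1.0]
gripper_width: 0.0448
finger_force: 0.0
```

```bash
python3 jog.py '[{}, {}]' 0.035 40
```

```text
clock: 5.03
eef_pos: [0.5491, 0.211, 0.0412]
ee_rot: [3.14, -0.001, 0.8]
ft_force: [1.1, -2.5, 3.7]
gripper_width: 0.0351
finger_force: 17.2
```

```bash
python3 jog.py '[{}, {}, {}]'
python3 - <<'E'
from h import *
o=manip.observe(); print(o["gripper_width"],o["finger_force"])
im=manip.read_camera("wrist"); s=manip.read_camera("scene"); cv2.imwrite("pics/w4.png",im);cv2.imwrite("pics/s4.png",s)
a=cv2.resize(im[180:340,180:390],(788,600))
b=cv2.resize(s[225:325,190:290],(240,240)); a[:240,:240]=b
cv2.imwrite("pics/m4.png",np.clip(a*1.4,0,255).astype(np.uint8))
E
```

```text
clock: 5.4
eef_pos: [0.549, 0.211, 0.0411]
ee_rot: [3.14, -0.001, 0.8]
ft_force: [1.1, -3.6, 5.8]
gripper_width: 0.0353
finger_force: 17.9
0.03525370630910539 17.85478463221807
```

View pics/m4.png

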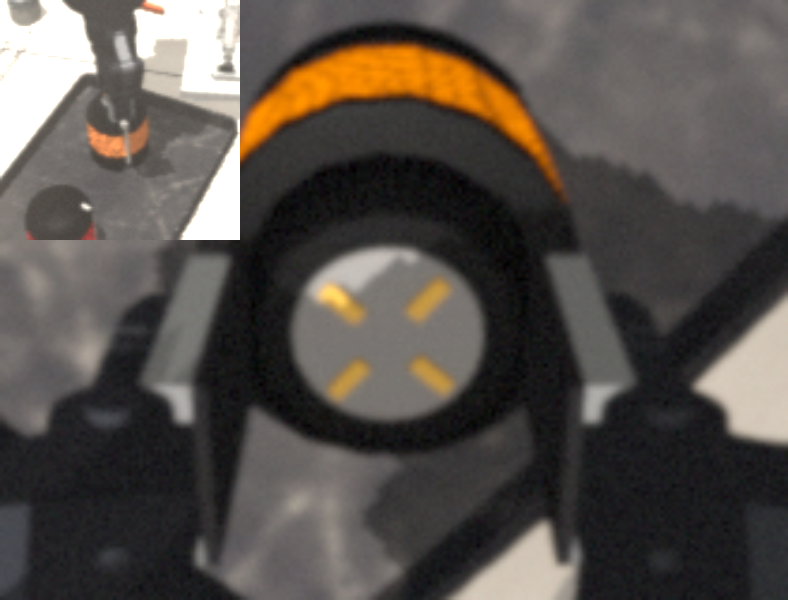

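The inset and jaw geometry show that the pads have closed on the spigot's chamfer (35 mm), about 40 mm above the lens. So the tips are really at z≈0.066 with the TCP at 0.041, which is about 42 mm short of the stated tool offset. I'll open, go lower in checked steps and grip again.

```bash
python3 jog.py '[{}, {}, {}, {}, {}]' 0.085 40; python3 jog.py '[{"dz":0.01}, {"dz":0.01}, {}]';  python3 - <<'E'
from h import *
o=manip.observe(); M=rot(o); print(o["gripper_width"],o["eef_pos"],o["ft_force"])
im=manip.read_camera("wrist"); s=manip.read_camera("scene"); t=manip.read_camera("top"); cv2.imwrite("pics/w5.png",im);cv2.imwrite("pics/s5.png",s); cv2.imwrite("pics/t5.png",t)
a=cv2.resize(im[160:360,140:420],(784,560)); b=cv2.resize(s[225:325,190:290],(260,260)); a[:260,:260]=b
cv2.imwrite("pics/m5.png",np.clip(a*1.4,0,255).astype(np.uint8))
T=lambda x,y,z: pix("wrist",o["eef_pos"]+M@np.array([x,y,z])/1e3,o).round(0)
for z in(17,0,-15,-30): print(z,T(11,-42.5,z),T(11,42.5,z),T(-11,42.5,z))
E
```

```text
clock: 6.12
eef_pos: [0.5482, 0.2114, 0.0405]
ee_rot: [-3.141, 0.0, 0.801]
ft_force: [-0.2, -0.2, 0.2]
gripper_width: 0.0846
finger_force: 0.0
clock: 6.5
eef_pos: [0.547, 0.211, 0.019]
ee_rot: [-3.14, 0.002, 0.801]
ft_force: [-0.2, -0.4, -0.6]
gripper_width: 0.0849
finger_force: 0.0
0.08485861950637441 [0.54701302 0.21098554 0.01898762] [-0.22830794 -0.42728435 -0.63057733]
17 [213. 219.] [355. 219.] [353. 253.]
0 [207. 228.] [362. 228.] [359. 264.]
-15 [200. 238.] [368. 238.] [364. 276.]
-30 [193. 249.] [376. 249.] [371. 290.]
```

View pics/m5.png

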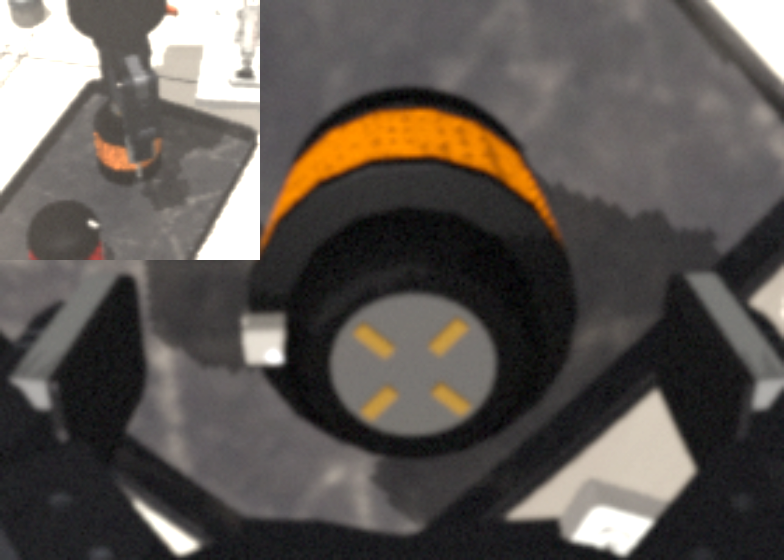

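Open tips show at about (186,258) and (388,257), so they sit about 38 mm behind the reported TCP. They need to go about 16 to 20 mm lower, and I'll watch the force on the way.

```bash
python3 - <<'E'
from h import *
o=manip.observe(); M=rot(o); c=on_plane("wrist",(287.5,289.6),.068,o); print(c,o["eef_pos"],"tool off",M.T@(c-o["eef_pos"]))
E
python3 jog.py '[{"dz":0.005}, {"dz":0.005}, {}]'; python3 jog.py '[{"dz":0.004}, {}]';python3 jog.py '[{}, {}]'
```

```text
[0.54945068 0.21077179 0.068     ] [0.5483247  0.21127626 0.02049106] tool off [ 0.00041351  0.00115978 -0.04750901]
clock: 7.02
eef_pos: [0.5478, 0.2112, 0.01]
ee_rot: [-3.141, 0.001, 0.801]
ft_force: [-0.4, 0.4, 0.8]
gripper_width: 0.0853
finger_force: 0.0
clock: 7.28
eef_pos: [0.548, 0.2112, 0.0062]
ee_rot: [-3.141, 0.001, 0.801]
ft_force: [-0.3, -0.5, -0.1]
gripper_width: 0.0851
finger_force: 0.0
clock: 7.52
eef_pos: [0.5484, 0.2113, 0.0067]
ee_rot: [3.141, -0.0, 0.801]
ft_force: [0.9, 0.1, -0.1]
gripper_width: 0.0851
finger_force: 0.0
```

```bash
python3 jog.py '[{"dz":0.005}, {}]'; python3 jog.py '[{}, {}, {}, {}]' 0.045 40
```

```text
clock: 7.78
eef_pos: [0.5478, 0.2112, 0.001]
ee_rot: [-3.141, 0.001, 0.801]
ft_force: [0.1, -0.1, 0.1]
gripper_width: 0.0853
finger_force: 0.0
clock: 8.28
eef_pos: [0.5487, 0.2114, 0.0019]
ee_rot: [3.141, -0.001, 0.801]
ft_force: [-0.5, -0.1, 2.4]
gripper_width: 0.0529
finger_force: 42.1
```

```bash
python3 jog.py '[{"dz":-0.03}, {"dz":-0.06}, {"dz":-0.06}, {}]'; python3 go.py .5093 -.1743 .11 1.549
```

```text
clock: 8.78
eef_pos: [0.5517, 0.2122, 0.157]
ee_rot: [3.136, -0.008, 0.801]
ft_force: [0.5, -0.6, -1.3]
gripper_width: 0.0529
finger_force: 42.5
tool d [-0.3074  0.2383  0.0457] turn -0.748 | now [0.5517 0.2122 0.157 ] 0.801 [ 0.23  0.35 -0.02  1.18 -0.    2.57]
```

```bash
python3 jog.py '[{"dx":-0.044, "dy":0.034}, {"dx":-0.044, "dy":0.034}, {"dx":-0.044, "dy":0.034}, {"dx":-0.044, "dy":0.034}, {"dx":-0.044, "dy":0.034}, {"dx":-0.044, "dy":0.034}, {"dx":-0.044, "dy":0.034}, {"rz":-0.187}, {"rz":-0.187}, {"rz":-0.187}, {"rz":-0.187}, {}]'; python3 jog.py '[{}, {}]'; python3 go.py .5093 -.1743 .105 1.549
```

```text
clock: 10.28
eef_pos: [0.5038, -0.1751, 0.15]
ee_rot: [-3.139, -0.001, 1.547]
ft_force: [-0.1, -0.9, -1.1]
gripper_width: 0.0532
finger_force: 42.5
clock: 10.52
eef_pos: [0.5046, -0.1753, 0.1512]
ee_rot: [-3.141, -0.0, 1.547]
ft_force: [-0.0, -0.8, -1.7]
gripper_width: 0.0528
finger_force: 42.5
tool d [0.0012 0.0047 0.0462] turn -0.002 | now [ 0.5046 -0.1753  0.1512] 1.547 [-0.48  0.26 -0.17  1.14 -0.    1.11]
```

```bash
python3 jog.py '[{"dx":0.0012, "dy":0.0047, "dz":0.025}, {"dz":0.023}, {}, {}, {}]'; python3 go.py .5093 -.1743 .082 1.549
python3 - <<'E'
from h import *
s=manip.read_camera("scene"); t=manip.read_camera("top"); w=manip.read_camera("wrist"); o=manip.observe()
for n,i in(("s6",s),("t6",t),("w6",w)): cv2.imwrite(f"pics/{n}.png",i)
a=cv2.resize(s[130:220,280:370],(400,400)); b=cv2.resize(w[150:330,190:370],(400,400))
cv2.imwrite("pics/m6.png",np.clip(np.hstack([a,b])*1.4,0,255).astype(np.uint8))
E
```

```text
clock: 11.15
eef_pos: [0.5103, -0.1748, 0.1048]
ee_rot: [3.14, 0.001, 1.549]
ft_force: [-0.1, -0.2, -2.4]
gripper_width: 0.0529
finger_force: 42.5
tool d [ 0.0005 -0.001   0.0228] turn -0.0 | now [ 0.5103 -0.1748  0.1048] 1.549 [-0.48  0.3  -0.24  1.03 -0.    1.11]
```

View pics/m6.png

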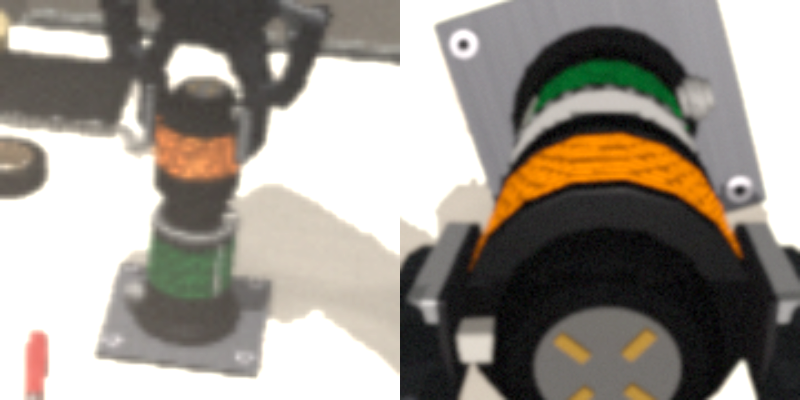

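Amber stands right above the collar, both views show the axes in line, and the stripe side is over the lug side. Ten pictures have been viewed, so I work numerically from here.

```bash
python3 - <<'E'
from h import *
o=manip.observe(); z=o["eef_pos"][2]
c=on_plane("wrist",(283.2,316.5),z+.066,o); L=on_plane("wrist",(223.8,302),z+.0585,o); d=L-c
print(c,o["eef_pos"],np.hypot(*d[:2]),np.arctan2(-d[1],-d[0]))
E
python3 jog.py '[{"dx":0.0005, "dy":-0.0008, "dz":0.007}, {"dz":0.006}, {}, {}]'; python3 go.py .5093 -.1743 .082 1.549
```

```text
[ 0.50951718 -0.17461923  0.17037781] [ 0.50995676 -0.17465886  0.10437781] 0.023066029029752605 -0.07457942739400139
clock: 11.8
eef_pos: [0.5086, -0.1738, 0.0904]
ee_rot: [-3.141, -0.0, 1.549]
ft_force: [0.2, 0.4, -1.7]
gripper_width: 0.0532
finger_force: 42.5
tool d [-0.0005  0.0008  0.0084] turn -0.0 | now [ 0.5086 -0.1738  0.0904] 1.549 [-0.48  0.31 -0.26  1.   -0.    1.11]
```

Run:
```python
from h import *
def an(f,c0,l0,z,yawpos):
    im=cv2.imread(f); g=cv2.GaussianBlur(cv2.cvtColor(im,cv2.COLOR_BGR2GRAY),(3,3),0)
    x,y=map(int,l0); print(f); print(g[y-9:y+11,x-11:x+12])
an("pics/w6.png",0,(224,302),0,0); an("pics/w5.png",0,(234,281),0,0)
im=cv2.imread("pics/w6.png"); print(im[285:345:3,250:320:5].mean(2).astype(int))
```

```text
pics/w6.png
[[ 18  18  18  23  34  47  56  59  61  63  64  65  67  68  69  70  70  68
   59  42  23  10   8]
 [ 18  17  20  30  48  65  76  79  80  81  81  82  83  83  84  85  85  81
   69  48  26  11   7]
 [ 16  16  22  39  60  77  86  88  89  89  89  90  90  90  90  91  90  85
   72  49  27  12   7]
 [ 17  17  27  47  69  83  89  91  91  91  92  92  92  92  92  92  90  85
   71  48  26  12   8]
 [ 18  21  34  55  76  87  92  92  92  92  92  93  93  93  93  93  91  85
   69  46  24  11   9]
 [ 17  25  42  64  83  92  95  96  95  96  96  96  96  96  97  97  95  87
   70  45  24  12   9]
 [ 19  31  54  78  95 102 105 105 105 106 106 106 107 108 108 108 105  96
   75  47  24  12   9]
 [ 24  40  68  95 112 119 121 122 122 123 123 123 124 124 125 125 122 111
   86  54  26  11   8]
 [ 28  47  80 111 129 136 138 139 139 139 140 140 140 140 141 141 138 126
   99  62  29  11   6]
 [ 29  50  86 119 139 148 150 151 151 150 150 151 151 151 151 151 148 135
  106  67  31  13   7]
 [ 28  48  84 120 143 153 155 156 156 156 155 155 156 156 156 156 152 137
  108  67  31  12   7]
 [ 25  44  79 117 143
[... 3286 characters left out ...]
1  79  88  94  81  81  79  86  95  81  81  79  56]
 [ 52  79  80  80  91  83  83  81  82  87  80  81  81  71]
 [ 53  80  79  80  80  80  79  80  80  81  78  82  80  73]
 [ 49  81  78  80  81  79  81  80  80  82  79  79  78  69]
 [ 31  80  80  79  79  78  81  78  80  77  80  80  80  54]
 [ 16  81  80  80  76  72  79  82  78  82  77  80  80  32]
 [  9  74  80  82  87  86  81  79  83  94  79  81  77  11]
 [ 12  40  80  76  94  86  81  79  80  90  95  77  57  11]
 [  5  19  72  92  91  80  81  80  80  81  91  85  12   8]
 [  9  14  20  83  79  81  81  80  81  82  76  30  10  15]
 [ 60  11  13  26  67  81  81  81  80  71  33  16  10 104]
 [138  76  16  11  16  29  45  44  29  17  17  11  70 207]]
```

Run:
```python
from h import *
def ph(eef,rpy,s,l,zb):
    o={"eef_pos":np.array(eef),"ee_rot":np.array(rpy)}
    c=on_plane("wrist",s,zb+.066,o); L=on_plane("wrist",l,zb+.0585,o); d=L-c
    return c.round(4),np.hypot(*d[:2]).round(4),round(np.arctan2(-d[1],-d[0])-rpy[2],3)
print(ph([.5100,-.1747,.1046],[3.1415,0,1.549],(283,315),(223.3,306),.1046))
print(ph([.5480,.2111,.0195],[3.1415,0,.801],(287.5,289.6),(234,283.2),.002))
v=np.load("w2.npy"); print(ph(v[:3],v[3:],(279.4,210.4),(249.4,210.2),.002))
v=np.load("w2.npy"); print(ph(v[:3],v[3:],(279.4,210.4),(249.4,209.4),.002))
```

```text
(array([ 0.5096, -0.174 ,  0.1706]), np.float64(0.0234), np.float64(-1.512))
(array([0.55  , 0.2112, 0.068 ]), np.float64(0.0233), np.float64(-1.512))
(array([0.5493, 0.2108, 0.068 ]), np.float64(0.0233), np.float64(-1.485))
(array([0.5493, 0.2108, 0.068 ]), np.float64(0.0232), np.float64(-1.513))
```

```bash
python3 jog.py '[{"dz":0.002}, {"dz":0.0015}, {}, {}]'; python3 go.py .5093 -.1743 .082 1.549
```

```text
clock: 12.3
eef_pos: [0.5087, -0.1739, 0.0871]
ee_rot: [-3.142, 0.0, 1.549]
ft_force: [0.3, -0.2, -0.9]
gripper_width: 0.0529
finger_force: 42.5
tool d [-0.0004  0.0006  0.0051] turn -0.0 | now [ 0.5087 -0.1739  0.0871] 1.549 [-0.48  0.31 -0.27  0.99 -0.    1.11]
```

```bash
python3 jog.py '[{"dz":0.0015}, {}, {}]'; python3 jog.py '[{"dz":0.0015}, {}, {}]'
```

```text
clock: 12.68
eef_pos: [0.5087, -0.1739, 0.0856]
ee_rot: [3.141, 0.0, 1.549]
ft_force: [0.3, -0.5, -2.2]
gripper_width: 0.0529
finger_force: 42.5
clock: 13.05
eef_pos: [0.5087, -0.1739, 0.0841]
ee_rot: [3.142, 0.0, 1.549]
ft_force: [0.6, 0.2, -1.2]
gripper_width: 0.0532
finger_force: 42.5
```

```bash
python3 jog.py '[{"dz":0.0012}, {}, {}]'; python3 jog.py '[{"dz":0.0008}, {}, {}]'
```

```text
clock: 13.42
eef_pos: [0.5087, -0.1739, 0.0829]
ee_rot: [-3.142, 0.0, 1.549]
ft_force: [-0.5, 0.4, -2.2]
gripper_width: 0.053
finger_force: 42.5
clock: 13.8
eef_pos: [0.5087, -0.1739, 0.0821]
ee_rot: [-3.142, 0.0, 1.549]
ft_force: [0.2, -0.8, -1.0]
gripper_width: 0.0528
finger_force: 42.5
```

```bash
python3 jog.py '[{"dz":0.001}, {}, {}]'; python3 jog.py '[{"dz":0.001}, {}, {}]'
```

```text
clock: 14.18
eef_pos: [0.5088, -0.174, 0.0819]
ee_rot: [3.141, 0.001, 1.549]
ft_force: [-1.9, 0.1, 5.9]
gripper_width: 0.053
finger_force: 43.2
clock: 14.55
eef_pos: [0.5088, -0.1741, 0.0818]
ee_rot: [3.141, 0.001, 1.549]
ft_force: [-3.3, 1.3, 12.5]
gripper_width: 0.0533
finger_force: 43.9
```

```bash
python3 jog.py '[{"dz":-0.001}, {}]'; python3 jog.py '[{}, {}, {}, {}]' 0.085 40; python3 jog.py '[{"dz":-0.02}, {"dz":-0.05}, {"dz":-0.04}, {}, {}]'
python3 - <<'E'
from h import *
o=manip.observe(); w=manip.read_camera("wrist"); cv2.imwrite("pics/w7.png",w); print(o["eef_pos"],o["ee_rot"])
p=pix("wrist",[.509,-.1742,.148],o).round().astype(int); print(p)
b=w[p[1]-50:p[1]+50,p[0]-60:p[0]+60]; g=cv2.cvtColor(b,cv2.COLOR_BGR2GRAY); print(g[::4,::4])
E
python3 go.py .5306 .3235 .165 1.549
```

```text
clock: 14.8
eef_pos: [0.5088, -0.174, 0.0818]
ee_rot: [3.141, 0.001, 1.549]
ft_force: [-1.6, 0.0, 7.5]
gripper_width: 0.0528
finger_force: 43.1
clock: 15.3
eef_pos: [0.5086, -0.1738, 0.0809]
ee_rot: [-3.141, -0.0, 1.549]
ft_force: [-0.2, 1.3, 0.4]
gripper_width: 0.0848
finger_force: 0.0
clock: 15.92
eef_pos: [0.5085, -0.1737, 0.1906]
ee_rot: [-3.141, -0.0, 1.549]
ft_force: [0.3, 0.1, -0.2]
gripper_width: 0.0846
finger_force: 0.0
[ 0.50847998 -0.17374451  0.19059896] [-3.14122226e+00 -1.11467852e-04  1.54881642e+00]
[284 224]
[[182 182 118  86  89  89  86  82   7  21  32  21  36  86  85  85  86  61
   28  19  42  52 101 106  98  93  94 181 190 188]
 [177 175 160  86  86  86  86  68  18  57  50  86  88  84  93  89  89  89
   91  71  29  45 103 117 105  94  91 155 188 190]
 [177 179 178  89  86  89  86  52  12  53  91  79  48  38  36  37  37  37
   51  77  86  53  71  87  89  93  92 114 189 189]
 [183 184 183 119  85  86  88  52  55  79  37  34  36  36  38  37  34  34
   34  35  61  84  57  69  90  93  90  97 189 190]
 [184 180 181 165  85  87  85  71  78  34  32  35  34  34  26  32  26
[... 1972 characters left out ...]
 119 119 120 119 118 118 117 120
  121 121 121 123 180 188 189 189 171 147 172 189]
 [123 123 125 124 124 124 123 123 123 122 120 121 119 119 120 121 121 120
  122 122 124 123 136 126 154 186 189 190 190 189]
 [126 127 127 125 126 124 124 125 124 124 125 124 122 120 120 122 123 123
  123 123 124 122 124 125 124 134 190 189 190 190]
 [124 125 124 125 125 125 125 126 126 126 122 122 123 123 123 121 123 122
  123 122 122 123 123 126 125 136 188 190 191 189]
 [126 125 124 124 125 126 125 123 125 124 123 124 123 122 122 122 125 126
  124 125 124 124 123 124 124 154 190 189 188 188]]
tool d [0.4974 0.0116 0.0253] turn -0.0 | now [ 0.5081 -0.1735  0.19  ] 1.549 [-0.48  0.25 -0.09  1.24 -0.    1.11]
```

```bash
python3 jog.py '[{"dx":0.06, "dy":0.0014}, {"dx":0.0625, "dy":0.0014}, {"dx":0.0625, "dy":0.0014}, {"dx":0.0625, "dy":0.0014}, {"dx":0.0625, "dy":0.0014}, {"dx":0.0625, "dy":0.0014}, {"dx":0.0625, "dy":0.0014, "dz":0.01}, {"dx":0.06, "dy":0.0014, "dz":0.02}, {"dx":0.002, "dz":0.02}, {}, {}, {}]'
cat > red.py <<'E'
from h import *
o=manip.observe(); w=manip.read_camera("wrist"); cv2.imwrite("pics/w8.png",w); np.save("w8.npy",np.r_[o["eef_pos"],o["ee_rot"]])
print(o["eef_pos"],o["ee_rot"]); p=pix("wrist",[.5306,.3235,.06],o).round(); print(p)
hsv=cv2.cvtColor(w,cv2.COLOR_BGR2HSV); x,y=p.astype(int); y0,x0=max(y-90,0),max(x-90,0); s=hsv[y0:y+90,x0:x+90]
red=(((s[...,0]<8)|(s[...,0]>172))&(s[...,1]>150)&(s[...,2]>50)).astype(np.uint8)
n,l,st,ce=cv2.connectedComponentsWithStats(red); [print("red",st[i]+np.array([x0,y0,0,0,0]),ce[i]+[x0,y0]) for i in range(1,n) if st[i,4]>30]
wh=((s[...,1]<60)&(s[...,2]>140)).astype(np.uint8); n,l,st,ce=cv2.connectedComponentsWithStats(wh); [print("white",st[i]+np.array([x0,y0,0,0,0]),(ce[i]+[x0,y0]).round(1)) for i in range(1,n) if 6<st[i,4]<400]
E
python3 red.py
```

```text
clock: 17.48
eef_pos: [0.5315, 0.3204, 0.1424]
ee_rot: [3.14, -0.0, 1.547]
ft_force: [0.4, -0.1, -0.3]
gripper_width: 0.0848
finger_force: 0.0
[0.53146885 0.32042109 0.14238848] [ 3.14033466e+00 -4.50750242e-04  1.54732240e+00]
[282. 204.]
red [254 157  53  20 293] [280.76450512 163.20136519]
white [192 114  48   7 168] [208.6 115.7]
white [369 114   3  51  92] [370.4 132.8]
white [251 209   9   6  42] [255.  211.5]
```

Run:
```python
from h import *
w=cv2.imread("pics/w8.png"); g=cv2.GaussianBlur(cv2.cvtColor(w,cv2.COLOR_BGR2GRAY),(3,3),0)
np.set_printoptions(linewidth=250); print("cols",list(range(238,330,3))[:3])
for r in range(150,256,3): print(r,*[f"{x:3d}" for x in g[r,236:332:3]])
print("lug"); 
for r in range(204,222): print(r,*[f"{x:3d}" for x in g[r,244:268]])
```

```text
cols [238, 241, 244]
150  77  78  78  78  79  79  78  81  82  82  80  80  82  81  82  86  87  87  86  84  86  86  85  82  85  88  88  85  86  89  85  82
153  74  75  76  76  78  79  79  81  78  77  78  79  79  80  79  82  84  84  85  84  85  84  83  84  86  86  86  87  85  87  85  84
156  72  73  74  76  76  80  80  81  80  78  77  70  55  48  46  45  48  55  69  80  83  83  84  85  84  84  84  86  86  86  85  85
159  70  72  76  75  74  78  81  81  81  74  56  46  48  49  53  48  47  44  45  49  66  81  84  84  84  86  82  85  89  89  85  85
162  72  71  71  73  74  77  80  80  69  49  46  48  46  47  40  37  40  41  44  44  45  61  82  84  88  88  84  82  87  89  89  87
165  70  71  70  71  74  76  79  70  52  44  39  29  25  21  20  19  21  21  27  35  45  49  66  85  90  87  83  82  83  86  87  82
168  68  69  71  73  75  75  75  55  40  30  18  18  23  24  30  32  28  25  19  17  27  38  51  80  90  85  85  84  86  86  86  82
171  70  70  74  73  74  75  67  37  19  16  21  34  42  48  54  56  52  43  35  25  18  21  35  64  87  83  84  84  86  87  87  85
174  71  73  74  73  73
[... 4776 characters left out ...]

215  75  75  76  76  76  76  81  91 104 110 105  92  74  55  39  29  22  19  20  21  21  21  21  21
216  74  75  75  75  75  75  76  80  84  85  80  70  56  40  28  21  18  17  17  18  20  21  22  22
217  73  74  75  75  74  74  75  77  79  78  76  70  60  46  34  25  19  16  16  17  19  20  21  21
218  72  73  74  74  75  75  76  77  78  78  77  75  69  59  45  32  23  18  16  16  18  20  19  20
219  71  72  73  73  75  76  76  77  78  78  77  77  76  69  59  45  33  23  18  16  18  19  19  20
220  71  72  73  73  74  75  76  77  78  77  77  78  78  75  69  60  48  36  28  23  20  18  18  19
221  71  73  74  74  73  74  76  77  77  77  77  77  77  77  74  70  62  52  44  36  29  23  19  18
```

```bash
cat > redm.py <<'E'
from h import *
import sys
v=np.load("w8.npy"); o={"eef_pos":v[:3],"ee_rot":v[3:]}
w=cv2.imread("pics/w8.png"); g=cv2.GaussianBlur(cv2.cvtColor(w,cv2.COLOR_BGR2GRAY),(3,3),0).astype(float)
pts=[]
for r in range(180,206,2):   # left/right edges where cap borders on tray
    row=g[r]; 
    for rng in (range(262,236,-1),range(298,324)):
        for c in rng:
            n=c+(1 if rng.step>0 else -1)
            if row[c]<48<=row[n]: pts.append((c+(n-c)*(48-row[c])/(row[n]-row[c]),r)); break
P=np.array([on_plane("wrist",p,.054,o)[:2] for p in pts])
A=np.c_[2*P,np.ones(len(P))]; s=np.linalg.lstsq(A,(P**2).sum(1),rcond=None)[0]; c=s[:2]; print("centre",c,"r",np.sqrt(s[2]+c@c))
for uv,z in(((251.5,212.2),.054),((255,211.5),.055),((255,211.5),.058),((258,210.6),.056),((258,210.6),.060)):
    d=on_plane("wrist",uv,z,o)[:2]-c; print(uv,z,np.hypot(*d).round(4),round(np.arctan2(-d[1],-d[0]),3))
print("two-view cap",*cross(proj_ray("wrist",tuple(pix("wrist",[c[0],c[1],.065],o)),o),proj_ray("top",(158.7,211.5))))
E
python3 redm.py
```

```text
centre [0.52868441 0.32974592] r 0.026366916410156555
(251.5, 212.2) 0.054 0.0271 0.539
(255, 211.5) 0.055 0.0241 0.574
(255, 211.5) 0.058 0.0234 0.549
(258, 210.6) 0.056 0.0215 0.6
(258, 210.6) 0.06 0.0206 0.564
two-view cap [0.52838413 0.32830365 0.05886558] 0.00042870244599829785
```

```bash
python3 go.py .5287 .3297 .07 1.549; python3 jog.py '[{"dx":0.0093, "dy":-0.0025, "dz":0.03}, {"dz":0.042}, {}, {}, {}]'; python3 red.py
python3 - <<'E'
from h import *
v=np.load("w8.npy"); o={"eef_pos":v[:3],"ee_rot":v[3:]}
print(pix("wrist",[.5287,.3297,.054],o))
w=cv2.imread("pics/w8.png"); g=cv2.GaussianBlur(cv2.cvtColor(w,cv2.COLOR_BGR2GRAY),(3,3),0)
for r in range(176,320,5): print(r,*[f"{x:3d}" for x in g[r,224:344:4]])
E
```

```text
tool d [ 0.0091 -0.0031  0.0725] turn -0.002 | now [0.5315 0.3205 0.1425] 1.547 [ 0.41  0.42  0.05  1.19 -0.    2.01]
clock: 18.15
eef_pos: [0.5301, 0.331, 0.0718]
ee_rot: [3.138, -0.002, 1.548]
ft_force: [0.5, -0.1, 0.3]
gripper_width: 0.0846
finger_force: 0.0
[0.53007354 0.33096548 0.07178489] [ 3.13815592e+00 -1.55853279e-03  1.54839833e+00]
[285. 252.]
red [245 184  74  31 774] [281.74677003 195.02842377]
white [245 260   8   4  22] [248.7 261.7]
white [195 335   2   7  11] [195.4 338.5]
[281.31097623 238.71233412]
176  73  74  75  75  77  77  78  79  77  76  78  78  78  80  81  83  83  83  83  83  84  82  81  83  84  84  85  83  86  84
181  71  71  73  75  75  77  78  79  79  77  77  63  44  30  22  27  33  54  73  82  82  81  84  83  83  82  84  84  84  83
186  68  69  72  74  74  76  79  79  79  58  24  29  39  41  46  47  43  40  25  25  68  81  82  81  85  82  81  86  88  85
191  69  71  69  68  72  75  79  74  36  35  44  47  51  48  50  48  46  46  46  44  31  52  83  88  87  83  79  83  84  85
196  69  67  70  71  73  73  76  42  45  45  43  38  36  32  32  32  31  36  39
[... 2320 characters left out ...]
  41  41  40  41  39  40  41  41  40  41  39  39  39  38  40  41  47  68  72  71
296  46  48  56  51  47  46  45  44  42  43  44  40  39  39  39  38  40  38  39  36  36  37  37  39  40  40  44  55  68  68
301  45  47  46  46  47  49  46  45  44  41  42  40  40  43  40  39  36  38  37  38  36  37  38  39  40  42  42  45  68  68
306  45  43  52  55  52  49  48  46  43  42  43  43  44  43  41  37  37  35  37  37  38  39  40  40  41  41  42  42  53  70
311  45  43  53  55  51  60  55  47  45  45  41  42  42  44  42  37  37  38  38  36  38  37  40  43  43  41  40  41  48  70
316  43  45  54  52  51  52  51  53  47  43  44  42  41  44  42  41  39  38  38  38  39  41  41  40  40  39  39  39  40  60
```

Run:
```python
from h import *
v=np.load("w8.npy"); o={"eef_pos":v[:3],"ee_rot":np.array([np.pi,0,v[5]])}
w=cv2.imread("pics/w8.png"); g=cv2.GaussianBlur(cv2.cvtColor(w,cv2.COLOR_BGR2GRAY),(3,3),0).astype(float)
pts=[]
for r in [*range(216,258,3),270,273]:
    row=g[r]
    for st in(-1,1):
        c=281
        # last crossing outward: walk from far outside inward
        c=281+st*45
        while row[c]>=31: c-=st
        n=c+st; pts.append((c+st*(31-row[c])/(row[n]-row[c]),r))
for c in range(268,296,4):
    r=290
    while g[r,c]>=27: r-=1
    pts.append((c,r+.5))
pts=np.array(pts); P=np.array([on_plane("wrist",p,.054,o)[:2] for p in pts])
for k in range(3):
    A=np.c_[2*P,np.ones(len(P))]; s=np.linalg.lstsq(A,(P**2).sum(1),rcond=None)[0]; c=s[:2]; R0=np.sqrt(s[2]+c@c); e=np.hypot(*(P-c).T)-R0; P=P[abs(e)<.001] if k<2 else P
print("centre",c,R0,len(P),abs(e).max()); print("now",manip.observe()["eef_pos"],manip.observe()["ee_rot"])
M=rot(o); d=c-v[:2]; print("tool off",M[:2,:2].T@d)
for uv,z in(((248.7,261.7),.056),((248.7,261.7),.058),((246,262),.054)):
    q=on_plane("wrist",uv,z,o)[:2]-c; print(np.hypot(*q).round(4),"phi",round(np.arctan2(-q[1],-q[0]),3))
for r in range(255,270): print(r,*[f"{x:3.0f}" for x in g[r,238:262]])
```

```text
centre [0.52865901 0.3282358 ] 0.026374752594095104 38 0.0007759495530412878
now [0.52986289 0.33095988 0.07156432] [ 3.13845950e+00 -1.43009816e-03  1.54852224e+00]
tool off [-0.00276067 -0.00135304]
0.024 phi 0.554
0.0233 phi 0.525
0.0262 phi 0.551
255  43  44  46  49  49  40  27  17  12  11  11  13  14  14  13  14  15  14  13  14  14  15  17  16
256  43  44  49  59  65  58  39  22  14  15  16  18  20  21  20  17  14  12  12  14  14  14  15  15
257  42  44  51  63  75  73  53  32  24  27  31  35  39  41  38  29  20  14  13  13  13  14  14  13
258  43  44  49  62  78  83  70  54  49  54  61  67  73  75  68  51  32  20  15  14  14  14  14  13
259  44  44  47  58  76  90  90  85  85  91  97 103 108 109  99  77  51  30  18  15  14  13  13  13
260  44  44  46  54  73  94 108 114 118 123 127 130 133 132 122 102  73  44  23  15  14  13  11  12
261  44  43  44  51  68  94 116 130 137 141 142 143 144 142 135 118  92  58  31  17  12  11  11  13
262  43  43  43  48  61  85 113 133 143 146 146 145 144 141 135 121  98  65  35  18  12  10  11  13
263  43  42  43  46  54  72  99 124 137 140 138 135 132 127 120 107  86  58  32  17  13  12  11  12
264  42  43  43  44  48  59  82 107 121 122 118 112 106  98  89  77  61  40  23  15  15  12  11  11
265  43  43  42  42  44  51  65  82  93  94  88  79  71  62  53  44  34  23  16  14  14  12  11  12
266  42  42  42  42  43  45  51  60  66  66  61  54  46  37  29  22  16  14  14  14  13  13  13  12
267  42  42  42  41  42  43  45  48  51  51  49  46  41  33  24  17  12  12  13  12  12  13  13  11
268  42  42  42  42  42  42  44  45  47  47  48  48  45  40  32  23  16  12  11  10  11  12  12  12
269  43  43  43  43  43  43  44  46  48  49  50  50  50  48  42  34  24  15  12  10  10  12  13  13
```

```bash
python3 jog.py '[{"dx":-0.0025, "dy":-0.0012, "dz":0.025}, {"dz":0.035}, {"dz":0.01}, {}, {}]'; python3 go.py .5287 .3285 .002 1.549
```

```text
clock: 18.82
eef_pos: [0.5284, 0.3286, 0.0011]
ee_rot: [3.139, -0.001, 1.549]
ft_force: [0.2, -0.5, 0.1]
gripper_width: 0.0852
finger_force: 0.0
tool d [-0.0001  0.0003 -0.0009] turn -0.0 | now [0.5284 0.3286 0.0011] 1.549 [ 0.43  0.53 -0.15  0.88 -0.    2.02]
```

```bash
python3 jog.py '[{}, {}, {}, {}]' 0.045 40;  python3 jog.py '[{"dz":-0.03}, {"dz":-0.06}, {"dz":-0.06}, {"dz":-0.05}, {}]'; python3 go.py .5088 -.174 .165 1.041
```

```text
clock: 19.32
eef_pos: [0.5282, 0.3284, 0.0007]
ee_rot: [3.139, -0.001, 1.549]
ft_force: [0.6, -0.2, 5.6]
gripper_width: 0.053
finger_force: 42.3
clock: 19.95
eef_pos: [0.5296, 0.3292, 0.2045]
ee_rot: [3.134, -0.004, 1.549]
ft_force: [-0.6, -0.3, -2.2]
gripper_width: 0.0525
finger_force: 42.7
tool d [-0.5037 -0.01    0.0375] turn 0.508 | now [0.5296 0.3292 0.2045] 1.549 [ 0.43  0.4   0.17  1.32 -0.    2.02]
```

```bash
python3 jog.py '[{"dx":-0.056, "dy":-0.0011}, {"dx":-0.056, "dy":-0.0011}, {"dx":-0.056, "dy":-0.0011}, {"dx":-0.056, "dy":-0.0011}, {"dx":-0.056, "dy":-0.0011}, {"dx":-0.056, "dy":-0.0011}, {"dx":-0.056, "dy":-0.0011}, {"dx":-0.056, "dy":-0.0011}, {"dx":-0.0557, "dy":-0.0011}, {"rz":0.1693}, {"rz":0.1693}, {"rz":0.1693}]'; python3 jog.py '[{}, {}, {}]'; python3 go.py .5088 -.174 .155 1.041
```

```text
clock: 21.45
eef_pos: [0.505, -0.1752, 0.1974]
ee_rot: [-3.138, 0.0, 1.034]
ft_force: [-0.5, -0.9, -0.5]
gripper_width: 0.0527
finger_force: 42.6
clock: 21.82
eef_pos: [0.5061, -0.1751, 0.1991]
ee_rot: [-3.141, 0.0, 1.043]
ft_force: [-0.3, 0.0, -1.8]
gripper_width: 0.0529
finger_force: 42.6
tool d [0.0023 0.0018 0.0441] turn 0.002 | now [ 0.5061 -0.1751  0.1991] 1.043 [-0.48  0.24 -0.08  1.26 -0.    1.62]
```

```bash
python3 jog.py '[{"dx":0.0023, "dy":0.0018, "dz":0.022}, {"dz":0.022}, {}, {}, {}]'; python3 go.py .5088 -.174 .1326 1.041
python3 - <<'E'
from h import *
o=manip.observe(); w=manip.read_camera("wrist"); cv2.imwrite("pics/w9.png",w); e=o["eef_pos"]; M=rot(o); yaw=o["ee_rot"][2]; zb=e[2]+.0013
for ph in(-.95,-1.004,-1.05):
    a=yaw+ph; P=e*[1,1,0]+np.array([-.0245*np.cos(a),-.0245*np.sin(a),zb+.055]); print(ph,pix("wrist",P,o).round(1))
x,y=pix("wrist",P,o).astype(int); g=cv2.cvtColor(w,cv2.COLOR_BGR2GRAY); s=cv2.cvtColor(w,cv2.COLOR_BGR2HSV)
print(x,y)
for r in range(y-22,y+22,2): print(r,*[f"{v:3d}" for v in g[r,x-24:x+26:2]])
E
```

```text
clock: 22.45
eef_pos: [0.5096, -0.1746, 0.1566]
ee_rot: [3.14, -0.0, 1.041]
ft_force: [0.2, -0.3, -1.5]
gripper_width: 0.0529
finger_force: 42.6
tool d [ 0.0001 -0.0011  0.024 ] turn 0.0 | now [ 0.5096 -0.1746  0.1566] 1.041 [-0.48  0.26 -0.15  1.15 -0.    1.62]
-0.95 [236.7 329.9]
-1.004 [234.8 327.7]
-1.05 [233.2 325.9]
233 325
303  33  30  18  10  21  12   7   7  14  11  14  17  13  17  15  16  16  14   9  14  14  17  17  14   7
305  34  32  20  12  16  14   5  15   0   5  12  14  14   8   7  18   6  12  12  12  10  18  16  14   8
307  33  33  15  18  18  16   7   8  10  15   8  12   9  16  10   9   7   9  14  12  14  12  10  14  16
309  29  34  24  18  17  15   7   9   8  14  10  13  10   8  11  14  12  16  10  15  15   8  17  15  14
311  25  30  25  16  17  12  18   8  13   7  12  12  17  12   6  16  13  12  12  15  15  12  13   6  10
313  20  30  22  13  10  20  31  20  12  11   7  12  12   7  11  16  17  17   9  10  16  14  14   5  19
315  20  29  20  12  14  32  84  66  18   7  20  11   8  10  14  10  15   9  17   6  13  16  14  10  14
317  26  28  30  15  13  50 116 106  39 
[... 819 characters left out ...]
 142 141 140 141 145 145 145 136 132 134 122  62  17  16  11  17   6   8   8
335  21  15  17  14  63 131 140 141 141 140 140 142 143 131  89  69  65  32   4  13  15  18   8  11  13
337  18  18  16  21  30 113 141 140 141 140 141 143 143 142 131  80  24  14  10  13  14  16  14  14  17
339  20  17  22  14  23  86 138 143 141 141 141 143 143 144 144 133  86  37  16  13  16   5  17  14   9
341  17  14  20  14  21  57 129 140 142 143 143 145 146 147 150 149 156 136  68  21  12  16  13  11  15
343  16  22  18  19  22  34 116 150 147 142 139 150 164 168 186 188 202 201 179 127  48  17  10  14  15
345  26  16  19  17  17  27 122 195 191 124  78  93 111 122 135 139 145 150 151 137  86  33  16  16  17
```

Run:
```python
from h import *
from scipy.optimize import least_squares
def run(f,eef,rpy,zc,lab):
    o={"eef_pos":np.array(eef),"ee_rot":np.array(rpy)}; w=cv2.imread(f); s=cv2.cvtColor(w,cv2.COLOR_BGR2HSV)
    red=(((s[...,0]<8)|(s[...,0]>172))&(s[...,1]>140)&(s[...,2]>45)).astype(np.uint8)
    n,l,st,ce=cv2.connectedComponentsWithStats(red[100:340,220:350]); i=1+st[1:,4].argmax(); m=l==i
    print(lab,st[i],ce[i]+[220,100])
    pts=[(c+220,np.where(m[:,c])[0].max()+100+.5) for c in range(m.shape[1]) if m[:,c].any()]
    cx=ce[i][0]+220; pts=[p for p in pts if abs(p[0]-cx)<22]
    M=rot(o); P=np.array([(M.T@(on_plane("wrist",p,zc,o)-o["eef_pos"]))[:2] for p in pts])
    for R0 in(.0264,.027):
        r=least_squares(lambda c:np.hypot(*(P-c).T)-R0,[0,0],loss="soft_l1",f_scale=.0005); print(R0,"tool centre",r.x.round(5),"res",np.abs(r.fun).mean().round(5),len(P))
v=np.load("w8.npy"); run("pics/w8.png",v[:3],[np.pi,0,v[5]],.054,"w8 (expect -.0026,-.0013)")
run("pics/w9.png",[.5094,-.1744,.1563],[np.pi,0,1.041],.1576+.052,"w9")
```

```text
w8 (expect -.0026,-.0013) [ 25  84  74  31 804] [281.53855721 195.09079602]
0.0264 tool centre [-0.00141 -0.00147] res 0.00017 44
0.027 tool centre [-0.00203 -0.00147] res 0.00017 44
w9 [   4  108  118   52 2123] [283.10409797 227.30805464]
0.0264 tool centre [ 0.00223 -0.00048] res 0.00012 44
0.027 tool centre [ 0.00162 -0.00047] res 0.00012 44
```

Run:
```python
from h import *
def ph(eef,rpy,uv,z,c):
    o={"eef_pos":np.array(eef),"ee_rot":np.array(rpy)}; M=rot(o); q=(M.T@(on_plane("wrist",uv,z,o)-o["eef_pos"]))[:2]-c
    return np.hypot(*q).round(4), round(-(np.arctan2(-q[1],-q[0])),3)
v=np.load("w8.npy"); 
for h in(.054,.056,.058,.06):
    print(h,[ph(v[:3],[np.pi,0,v[5]],(254.5,261.5),.002+h,np.array([x,-.0014])) for x in(-.002,-.0026)],
     [ph([.5094,-.1744,.1563],[np.pi,0,1.041],(242.5,331.3),.1576+h,np.array([x,-.0005])) for x in(.0016,.001)])
```

```text
0.054 [(np.float64(0.0218), np.float64(-0.876)), (np.float64(0.0214), np.float64(-0.897))] [(np.float64(0.0243), np.float64(-0.78)), (np.float64(0.0239), np.float64(-0.797))]
0.056 [(np.float64(0.0211), np.float64(-0.904)), (np.float64(0.0207), np.float64(-0.927))] [(np.float64(0.023), np.float64(-0.817)), (np.float64(0.0226), np.float64(-0.836))]
0.058 [(np.float64(0.0203), np.float64(-0.934)), (np.float64(0.02), np.float64(-0.958))] [(np.float64(0.0218), np.float64(-0.858)), (np.float64(0.0214), np.float64(-0.879))]
0.06 [(np.float64(0.0196), np.float64(-0.966)), (np.float64(0.0193), np.float64(-0.992))] [(np.float64(0.0206), np.float64(-0.905)), (np.float64(0.0202), np.float64(-0.928))]
```

```bash
python3 jog.py '[{"dy":-0.0009, "dz":0.007, "rz":0.02}, {"dz":0.0065}, {}, {}]'; python3 jog.py '[{"dz":0.0015}, {}, {}]';python3 jog.py '[{"dz":0.0015}, {}, {}]'; python3 go.py .5088 -.174 .1326 1.021
```

```text
clock: 23.0
eef_pos: [0.5081, -0.1738, 0.1418]
ee_rot: [-3.141, 0.0, 1.021]
ft_force: [0.3, 0.1, -1.6]
gripper_width: 0.0528
finger_force: 42.6
clock: 23.38
eef_pos: [0.5082, -0.1738, 0.1405]
ee_rot: [3.141, 0.0, 1.021]
ft_force: [-0.1, -0.4, -1.1]
gripper_width: 0.053
finger_force: 42.6
clock: 23.75
eef_pos: [0.5083, -0.1739, 0.1391]
ee_rot: [3.141, 0.0, 1.021]
ft_force: [0.1, 1.2, -0.8]
gripper_width: 0.0529
finger_force: 42.7
tool d [0.0002 0.0005 0.0065] turn -0.0 | now [ 0.5083 -0.1739  0.1391] 1.021 [-0.48  0.27 -0.18  1.11 -0.    1.64]
```

```bash
python3 jog.py '[{"dz":0.0012}, {}, {}]';python3 jog.py '[{"dz":0.001}, {}, {}]'
```

```text
clock: 24.12
eef_pos: [0.5084, -0.1739, 0.1384]
ee_rot: [3.141, 0.0, 1.021]
ft_force: [-0.7, 0.7, 5.8]
gripper_width: 0.0527
finger_force: 43.4
clock: 24.5
eef_pos: [0.5085, -0.1739, 0.1379]
ee_rot: [3.14, 0.0, 1.021]
ft_force: [-1.7, 0.8, 9.0]
gripper_width: 0.053
finger_force: 43.8
```

```bash
python3 jog.py '[{"rz":0.03}, {}, {}]';python3 jog.py '[{"rz":0.03}, {}, {}]'
```

```text
clock: 24.88
eef_pos: [0.5086, -0.1744, 0.1379]
ee_rot: [3.14, 0.001, 0.991]
ft_force: [-1.6, 0.4, 8.7]
gripper_width: 0.0531
finger_force: 43.7
clock: 25.25
eef_pos: [0.5087, -0.1748, 0.138]
ee_rot: [3.139, 0.001, 0.961]
ft_force: [-1.2, -1.0, 8.6]
gripper_width: 0.0531
finger_force: 43.6
```

```bash
python3 jog.py '[{"rz":0.03}, {}, {}]';python3 jog.py '[{"rz":0.03}, {}, {}]'; python3 -c "
from h import *
o=manip.observe(); print(o['ft_force'],o['ft_torque'])"
```

```text
clock: 25.62
eef_pos: [0.5088, -0.1752, 0.1381]
ee_rot: [3.138, 0.002, 0.93]
ft_force: [-2.4, -1.2, 8.3]
gripper_width: 0.0532
finger_force: 43.6
clock: 26.0
eef_pos: [0.5088, -0.1754, 0.1381]
ee_rot: [3.138, 0.002, 0.901]
ft_force: [-1.5, -2.4, 7.1]
gripper_width: 0.0531
finger_force: 43.5
[-1.54885082 -2.38935931  7.06186697] [-0.67401432  0.69772755  0.08471944]
```

```bash
python3 jog.py '[{"rz":0.03}, {}, {}]';python3 jog.py '[{"rz":0.03}, {}, {}]'; python3 -c "
from h import *
o=manip.observe(); print(o['ft_force'],o['ft_torque'])"
```

```text
clock: 26.38
eef_pos: [0.5088, -0.1756, 0.1381]
ee_rot: [3.138, 0.002, 0.87]
ft_force: [-2.8, -3.0, 8.5]
gripper_width: 0.0524
finger_force: 43.5
clock: 26.75
eef_pos: [0.5089, -0.1756, 0.1383]
ee_rot: [3.137, 0.002, 0.84]
ft_force: [-1.5, -2.5, 9.0]
gripper_width: 0.0526
finger_force: 43.6
[-1.5451932  -2.50633889  9.02393212] [-0.74716524  0.68002996  0.08703636]
```

```bash
python3 jog.py '[{"dz":-0.003}, {"rz":-0.11}, {"rz":-0.11}, {}]'; python3 go.py .5088 -.174 .1385 1.06
```

```text
clock: 27.25
eef_pos: [0.508, -0.1735, 0.1391]
ee_rot: [-3.141, -0.0, 1.06]
ft_force: [0.1, 1.2, -2.3]
gripper_width: 0.0528
finger_force: 42.6
tool d [-0.      0.001   0.0006] turn -0.0 | now [ 0.508  -0.1735  0.1391] 1.06 [-0.48  0.27 -0.18  1.12  0.    1.6 ]
```

```bash
python3 jog.py '[{"dy":0.0007, "dz":0.0018}, {}, {}]';python3 jog.py '[{"rz":-0.03}, {}, {}]'; python3 -c "
from h import *
o=manip.observe(); print(o['ft_force'],o['ft_torque'])"
```

```text
clock: 27.62
eef_pos: [0.5085, -0.1739, 0.1381]
ee_rot: [-3.141, -0.0, 1.06]
ft_force: [-1.9, 1.9, 4.2]
gripper_width: 0.0529
finger_force: 43.3
clock: 28.0
eef_pos: [0.5091, -0.1744, 0.1375]
ee_rot: [3.141, 0.0, 1.091]
ft_force: [0.2, 0.5, -1.6]
gripper_width: 0.0532
finger_force: 42.6
[ 0.23353717  0.5184422  -1.62786922] [ 0.00930446 -0.02565086 -0.05537795]
```

```bash
python3 jog.py '[{"dz":0.0015, "rz":-0.02}, {}, {}]';python3 jog.py '[{"dz":0.0015}, {}, {}]'; python3 -c "
from h import *
o=manip.observe(); print(o['ft_force'],o['ft_torque'])"; python3 go.py .5088 -.174 .1326 1.11
```

```text
clock: 28.38
eef_pos: [0.5088, -0.1742, 0.1362]
ee_rot: [-3.141, 0.0, 1.111]
ft_force: [0.5, -0.1, -0.2]
gripper_width: 0.0527
finger_force: 42.6
clock: 28.75
eef_pos: [0.5088, -0.1742, 0.135]
ee_rot: [3.142, 0.0, 1.111]
ft_force: [-0.7, -0.2, -1.2]
gripper_width: 0.0531
finger_force: 42.6
[-0.70377279 -0.17185624 -1.20833292] [ 0.0212288  -0.01412784  0.00830974]
tool d [ 0.0002 -0.      0.0024] turn 0.001 | now [ 0.5088 -0.1742  0.135 ] 1.111 [-0.48  0.27 -0.19  1.11 -0.    1.55]
```

```bash
python3 jog.py '[{"dz":0.0015}, {}, {}]';python3 jog.py '[{"dz":0.0008}, {}, {}]';python3 jog.py '[{"dz":0.0007}, {}, {}]'
```

```text
clock: 29.12
eef_pos: [0.5088, -0.1741, 0.1334]
ee_rot: [3.142, 0.0, 1.111]
ft_force: [0.3, -0.2, -2.3]
gripper_width: 0.0528
finger_force: 42.6
clock: 29.5
eef_pos: [0.5089, -0.1742, 0.1327]
ee_rot: [3.141, 0.0, 1.111]
ft_force: [0.1, 0.7, -1.5]
gripper_width: 0.0532
finger_force: 42.9
clock: 29.88
eef_pos: [0.5089, -0.1742, 0.1326]
ee_rot: [3.141, 0.0, 1.111]
ft_force: [-1.0, 1.2, 5.8]
gripper_width: 0.0532
finger_force: 43.2
```

Red went home at TCP z 0.1326, the height expected when fully seated. Now the locking turn, with torque watched.

```bash
cat > tq.py <<'E'
from h import *
o=manip.observe(); print("yaw",round(o["ee_rot"][2],3),"T",o["ft_torque"].round(3),"F",o["ft_force"].round(1),"pos",o["eef_pos"].round(4))
E
python3 jog.py '[{"dz":-0.0005}, {"rz":0.08}, {"rz":0.08}, {}]' >/dev/null; python3 tq.py; python3 jog.py '[{"rz":0.08}, {"rz":0.08}, {}]'>/dev/null; python3 tq.py;  python3 jog.py '[{"rz":0.06}, {"rz":0.06}, {}]'>/dev/null; python3 tq.py
```

```text
yaw 0.951 T [-1.107 -0.168  0.046] F [-0.1 -4.7  1.4] pos [ 0.5095 -0.1756  0.1328]
yaw 0.791 T [-1.242 -0.074  0.073] F [ 0.  -5.2  2.4] pos [ 0.5093 -0.1757  0.1328]
yaw 0.671 T [-1.32   0.086  0.11 ] F [-0.3 -5.6  2.6] pos [ 0.5091 -0.1757  0.1328]
```

```bash
cat > st.py <<'E'
from h import *
s=manip.read_camera("scene"); cv2.imwrite("pics/s10.png",s); c=np.array([.509,-.1743])
S=cv2.cvtColor(s,cv2.COLOR_BGR2HSV).astype(int)
for n,z in(("red",.134+.026),("amber",.082+.026),("green",.06)):
    out=[]
    for ph in np.arange(-1.2,.5,.1):
        u=pix("scene",[c[0]-.0272*np.cos(ph),c[1]-.0272*np.sin(ph),z]); x,y=u
        p=cv2.getRectSubPix(s,(1,1),(float(x),float(y)))[0,0]; mx,mn=int(p.max()),int(p.min()); out.append(f"{ph:.1f}:({x:.0f},{y:.0f}) {mn}/{mx}")
    print(n,*out)
E
python3 st.py
```

```text
red -1.2:(326,158) 83/96 -1.1:(327,158) 75/81 -1.0:(328,158) 63/68 -0.9:(329,158) 60/66 -0.8:(330,158) 61/66 -0.7:(331,158) 59/65 -0.6:(332,157) 58/63 -0.5:(333,157) 62/71 -0.4:(334,157) 59/84 -0.3:(334,157) 62/102 -0.2:(335,156) 83/130 -0.1:(335,156) 121/166 0.0:(336,155) 158/195 0.1:(336,155) 183/213 0.2:(336,154) 189/212 0.3:(336,154) 193/212 0.4:(336,153) 195/215
amber -1.2:(324,175) 63/145 -1.1:(326,175) 62/146 -1.0:(327,175) 61/140 -0.9:(328,175) 59/133 -0.8:(328,175) 57/128 -0.7:(329,175) 59/129 -0.6:(330,175) 62/125 -0.5:(331,174) 70/118 -0.4:(332,174) 70/117 -0.3:(332,174) 88/131 -0.2:(333,173) 117/162 -0.1:(334,173) 155/193 0.0:(334,172) 185/216 0.1:(334,172) 198/223 0.2:(334,171) 205/226 0.3:(335,171) 208/227 0.4:(335,170) 208/226
green -1.2:(323,190) 63/82 -1.1:(324,190) 63/82 -1.0:(325,190) 64/87 -0.9:(326,190) 63/84 -0.8:(327,190) 65/84 -0.7:(328,190) 84/100 -0.6:(329,189) 83/97 -0.5:(330,189) 74/89 -0.4:(330,189) 65/81 -0.3:(331,188) 63/79 -0.2:(331,188) 79/93 -0.1:(332,187) 96/109 0.0:(332,187) 107/119 0.1:(333,187) 112/126 0.2:(333,186) 117/131 0.3:(333,185) 120/135 0.4:(333,185) 119/135
```

```bash
for i in 1; do python3 jog.py '[{"rz":0.05}, {"rz":0.05}, {}]'>/dev/null; python3 tq.py; done; python3 jog.py '[{"rz":0.04}, {}]'>/dev/null; python3 tq.py; python3 jog.py '[{"rz":0.03}, {}]'>/dev/null; python3 tq.py;python3 jog.py '[{"rz":0.03}, {}]'>/dev/null; python3 tq.py
```

```text
yaw 0.572 T [-1.348  0.162  0.087] F [-0.2 -5.9  2.6] pos [ 0.509  -0.1757  0.1328]
yaw 0.532 T [-1.292  0.191  0.128] F [-0.9 -5.3  2.3] pos [ 0.509  -0.1757  0.1328]
yaw 0.502 T [-1.332  0.233  0.164] F [-1.8 -5.3  2.2] pos [ 0.5089 -0.1757  0.1328]
yaw 0.472 T [-1.352  0.277  0.219] F [-1.3 -5.2  2.4] pos [ 0.5089 -0.1756  0.1328]
```

```bash
python3 jog.py '[{"rz":0.03}, {}]'>/dev/null; python3 tq.py; python3 jog.py '[{"rz":0.03}, {}]'>/dev/null; python3 tq.py; python3 st.py | cut -c1-330
python3 - <<'E'
from h import *
o=manip.observe(); print(o["joint_positions"].round(3))
E
```

```text
yaw 0.442 T [-1.313  0.267  0.176] F [-1.8 -5.3  2. ] pos [ 0.5088 -0.1757  0.1328]
yaw 0.412 T [-1.29   0.285  0.106] F [-1.7 -5.3  2.7] pos [ 0.5088 -0.1756  0.1328]
red -1.2:(326,158) 60/66 -1.1:(327,158) 58/65 -1.0:(328,158) 60/66 -0.9:(329,158) 65/70 -0.8:(330,158) 80/88 -0.7:(331,158) 91/103 -0.6:(332,157) 71/102 -0.5:(333,157) 55/100 -0.4:(334,157) 50/103 -0.3:(334,157) 55/108 -0.2:(335,156) 75/117 -0.1:(335,156) 115/151 0.0:(336,155) 156/189 0.1:(336,155) 181/210 0.2:(336,154) 186/209 
amber -1.2:(324,175) 59/127 -1.1:(326,175) 59/125 -1.0:(327,175) 59/128 -0.9:(328,175) 60/128 -0.8:(328,175) 63/126 -0.7:(329,175) 72/126 -0.6:(330,175) 79/123 -0.5:(331,174) 69/123 -0.4:(332,174) 63/124 -0.3:(332,174) 75/132 -0.2:(333,173) 100/153 -0.1:(334,173) 145/187 0.0:(334,172) 184/214 0.1:(334,172) 199/223 0.2:(334,171) 
green -1.2:(323,190) 64/82 -1.1:(324,190) 58/78 -1.0:(325,190) 60/79 -0.9:(326,190) 60/78 -0.8:(327,190) 61/77 -0.7:(328,190) 76/88 -0.6:(329,189) 77/90 -0.5:(330,189) 72/86 -0.4:(330,189) 65/81 -0.3:(331,188) 63/79 -0.2:(331,188) 78/93 -0.1:(332,187) 95/108 0.0:(332,187) 105/117 0.1:(333,187) 111/125 0.2:(333,186) 117/131 0.3:(
[-0.48   0.276 -0.194  1.1   -0.003  2.25 ]
```

```bash
for k in 1; do python3 jog.py '[{"rz":0.03}, {}]'>/dev/null; python3 tq.py; python3 jog.py '[{}]'>/dev/null; python3 tq.py; done; python3 jog.py '[{"rz":0.03}, {}]'>/dev/null; python3 tq.py; python3 jog.py '[{}]'>/dev/null; python3 tq.py; python3 st.py | cut -c1-270
```

```text
yaw 0.382 T [-1.371  0.403  0.148] F [-1.6 -4.9  2.5] pos [ 0.5087 -0.1756  0.1328]
yaw 0.382 T [-1.359  0.295  0.108] F [-1.  -5.1  2.2] pos [ 0.5087 -0.1756  0.1328]
yaw 0.352 T [-1.381  0.343  0.146] F [-2.  -5.7  2.8] pos [ 0.5086 -0.1756  0.1328]
yaw 0.352 T [-1.338  0.385  0.201] F [-1.8 -5.9  3.3] pos [ 0.5086 -0.1756  0.1328]
red -1.2:(326,158) 59/65 -1.1:(327,158) 60/66 -1.0:(328,158) 63/69 -0.9:(329,158) 78/85 -0.8:(330,158) 87/100 -0.7:(331,158) 75/104 -0.6:(332,157) 57/103 -0.5:(333,157) 49/101 -0.4:(334,157) 46/101 -0.3:(334,157) 52/104 -0.2:(335,156) 76/117 -0.1:(335,156) 116/154 0.0:(
amber -1.2:(324,175) 58/124 -1.1:(326,175) 59/128 -1.0:(327,175) 60/131 -0.9:(328,175) 61/131 -0.8:(328,175) 71/128 -0.7:(329,175) 78/125 -0.6:(330,175) 71/126 -0.5:(331,174) 62/127 -0.4:(332,174) 59/127 -0.3:(332,174) 72/131 -0.2:(333,173) 99/152 -0.1:(334,173) 146/187
green -1.2:(323,190) 63/83 -1.1:(324,190) 61/79 -1.0:(325,190) 60/77 -0.9:(326,190) 59/76 -0.8:(327,190) 62/77 -0.7:(328,190) 77/89 -0.6:(329,189) 78/90 -0.5:(330,189) 72/86 -0.4:(330,189) 65/81 -0.3:(331,188) 63/79 -0.2:(331,188) 79/93 -0.1:(332,187) 96/109 0.0:(332,18
```

```bash
cat > st2.py <<'E'
from h import *
from scipy.ndimage import map_coordinates
s=manip.read_camera("scene").astype(float); c=np.array([.509,-.1743]); phs=np.arange(-1.1,-.25,.01)
for n,zs in(("red",np.linspace(.150,.168,7)),("amber",np.linspace(.098,.118,7)),("green",np.linspace(.045,.07,7))):
    A=0
    for z in zs:
        u=np.array([pix("scene",[c[0]-.0272*np.cos(p),c[1]-.0272*np.sin(p),z]) for p in phs])
        A=A+np.min([map_coordinates(s[...,k],[u[:,1],u[:,0]],order=1) for k in range(3)],0)
    A/=len(zs); i=8+A[8:-12].argmax(); w=np.clip(A[i-12:i+13]-A[max(i-14,0):i+15].min()-3,0,None); print(n,"peak",round(phs[i],2),"centroid",round((phs[i-12:i+13]*w).sum()/w.sum(),3),"h",A[i].round(0),np.median(A).round(0))
E
python3 st2.py; python3 jog.py '[{"rz":0.03}, {}, {}]'>/dev/null; python3 tq.py; python3 st2.py;  python3 jog.py '[{"rz":0.03}, {}, {}]'>/dev/null; python3 tq.py; python3 st2.py
```

```text
red peak -0.79 centroid -0.783 h 84.0 59.0
amber peak -0.71 centroid -0.695 h 80.0 63.0
green peak -0.64 centroid -0.624 h 81.0 65.0
yaw 0.322 T [-1.543  0.473  0.279] F [-2.9 -6.2  4.1] pos [ 0.5085 -0.1759  0.1328]
red peak -0.8 centroid -0.8 h 85.0 60.0
amber peak -0.72 centroid -0.704 h 81.0 63.0
green peak -0.63 centroid -0.617 h 81.0 64.0
yaw 0.292 T [-1.783  0.641  0.312] F [-3.6 -6.8  2.8] pos [ 0.5084 -0.1762  0.1329]
red peak -0.81 centroid -0.807 h 83.0 60.0
amber peak -0.72 centroid -0.713 h 82.0 62.0
green peak -0.63 centroid -0.618 h 81.0 64.0
```

Stripes have stalled and torque is up, so the collar is at its stop. Now I ease the modules back within their key play, so the stripes sit over the mark without moving the collar.

```bash
python3 jog.py '[{"rz":-0.05}, {"rz":-0.05}, {}, {}]'>/dev/null; python3 tq.py; python3 st2.py;  python3 jog.py '[{"rz":-0.04}, {}, {}]'>/dev/null; python3 tq.py; python3 st2.py
```

```text
yaw 0.39 T [-1.3    0.368  0.131] F [-1.9 -5.7  2.8] pos [ 0.5089 -0.1751  0.1328]
red peak -0.78 centroid -0.764 h 82.0 60.0
amber peak -0.71 centroid -0.696 h 80.0 63.0
green peak -0.64 centroid -0.623 h 81.0 64.0
yaw 0.43 T [-1.103  0.258  0.031] F [-1.  -4.3  4.2] pos [ 0.509  -0.1745  0.1327]
red peak -0.71 centroid -0.719 h 83.0 60.0
amber peak -0.71 centroid -0.693 h 81.0 64.0
green peak -0.63 centroid -0.618 h 81.0 65.0
```

```bash
python3 jog.py '[{"rz":-0.04}, {}, {}]'>/dev/null; python3 tq.py; python3 st2.py;  python3 jog.py '[{"rz":-0.03}, {}, {}]'>/dev/null; python3 tq.py; python3 st2.py
```

```text
yaw 0.47 T [-0.835  0.145  0.076] F [-0.7 -2.5  4. ] pos [ 0.509  -0.174   0.1327]
red peak -0.69 centroid -0.693 h 81.0 60.0
amber peak -0.7 centroid -0.684 h 79.0 64.0
green peak -0.64 centroid -0.623 h 81.0 65.0
yaw 0.5 T [-0.743  0.092  0.063] F [-0.3 -2.6  5.2] pos [ 0.509  -0.1739  0.1326]
red peak -0.68 centroid -0.67 h 79.0 59.0
amber peak -0.66 centroid -0.664 h 79.0 64.0
green peak -0.63 centroid -0.619 h 81.0 65.0
```

```bash
python3 jog.py '[{"rz":-0.03}, {}, {}]'; python3 tq.py; python3 st2.py
```

```text
clock: 36.75
eef_pos: [0.509, -0.1738, 0.1326]
ee_rot: [-3.142, -0.001, 0.53]
ft_force: [-0.6, -2.8, 5.7]
gripper_width: 0.0528
finger_force: 43.3
yaw 0.53 T [-0.748  0.109 -0.023] F [-0.6 -2.8  5.7] pos [ 0.509  -0.1738  0.1326]
red peak -0.63 centroid -0.642 h 74.0 59.0
amber peak -0.65 centroid -0.651 h 77.0 64.0
green peak -0.63 centroid -0.617 h 81.0 64.0
```

```bash
python3 jog.py '[{}, {}, {}, {}]' 0.085; python3 jog.py '[{"dz":-0.02}, {"dz":-0.05}, {"dz":-0.05}, {}, {}, {}]'; python3 st2.py
python3 - <<'E'
from h import *
# two-view height of red lens: red blob extents in scene and wrist cap edge vs expected seated heights
s=manip.read_camera("scene"); h=cv2.cvtColor(s,cv2.COLOR_BGR2HSV)[120:220,290:360]
def band(m,n):
    n_,l,st,ce=cv2.connectedComponentsWithStats(m.astype(np.uint8)); i=1+st[1:,4].argmax(); print(n,st[i]+np.array([290,120,0,0,0]),(ce[i]+[290,120]).round(1))
band(((h[...,0]<7)|(h[...,0]>172))&(h[...,1]>110),"red"); band((h[...,0]>7)&(h[...,0]<20)&(h[...,1]>110),"amber"); band((h[...,0]>50)&(h[...,0]<90)&(h[...,1]>50),"green")
f=lambda z:pix("scene",[.509-.0085,-.1743+.0256,z]).round(1); print("z->px",[(z,f(z)) for z in(.082,.108,.134,.16,.186)])
E
```

```text
clock: 37.3
eef_pos: [0.5086, -0.1739, 0.1322]
ee_rot: [-3.141, 0.0, 0.531]
ft_force: [0.4, -0.4, -0.2]
gripper_width: 0.0852
finger_force: 0.0
clock: 38.05
eef_pos: [0.508, -0.1737, 0.2509]
ee_rot: [-3.139, 0.001, 0.531]
ft_force: [0.1, -0.7, 0.4]
gripper_width: 0.085
finger_force: 0.0
red peak -0.62 centroid -0.615 h 76.0 58.0
amber peak -0.66 centroid -0.657 h 87.0 66.0
green peak -0.63 centroid -0.618 h 88.0 67.0
red [317 149  15  12 139] [323.6 155.2]
amber [315 166  15  12 132] [321.9 172.1]
green [314 185  14  12 133] [320.5 190.8]
z->px [(0.082, array([323.3, 183.2])), (0.108, array([324., 175.])), (0.134, array([324.7, 166.6])), (0.16, array([325.5, 158. ])), (0.186, array([326.3, 149. ]))]
```

```bash
python3 -c "
from bench import manip
print(manip.hand_in())"
```

```text
the job is handed in; nothing more can be done
None
```

I handed in the tower after 38 s of the 67 s: amber and red are keyed and fully home, and the collar is turned clockwise to its stop. Both stripes are within about 0.04 rad of the white mark, and the gripper is clear.

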